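Three clicks of filter balls

ROBOT

A 7-joint arm with a two-finger parallel gripper is mounted at the origin on the work surface. World frame = base frame: x ahead of the robot, y to its left, z up, the work surface at z = 0. Lengths are in m, angles in rad, forces in N, time in s.
With the tool pointing down it reaches from about 0.4 to 0.85 m from the base axis. Payload 10.4 kg.
Tool frame: the origin (TCP) lies between the finger pads; the fingertips stand 11 mm ahead of it and the grasp point (between the pads) lies 8 mm behind it (r.tcp_to_tips is the distance from the TCP to the fingertips, in m); z points along the fingers, y is the line along which they close (so a half turn about z gives the same grasp; the last joint's range is limited). The gripper opens to 87 mm and grips with 3 to 60 N. Pads are 19 mm wide; open, the fingers measure 117 mm over their backs; the gripper's body (75 mm by 190 mm) begins 51 mm behind the grasp point.
Start: joints at [-1.14, 0.332, -0.065, 1.46, 0.022, 1.35, -0.088], TCP at [0.274, 0.562, 0.234] pointing down, gripper open.
Joint ranges: [-2.6, 2.6], [-0.5, 2.12], [-1.47, 1.34], [0.16, 2.42], [-1.27, 4.41], [0.06, 2.06], [-2.6, 2.6]. Speed limits (rad/s): [2.22, 2.22, 2.79, 2.79, 3.14, 3.14, 3.14].

INTERFACE

Orientations are given as a unit quaternion [x, y, z, w].
In Python, from bench import r gives the robot as it stands. The module is installed in compiled form; this text tells all that it offers.
- The arm moves only by the shell command python3 -m crank 'ROWS' [FORCE]. ROWS is JSON, a list of rows, each an object of numbers: "claw": the closure, from -1 (fully open) to 1 (shut); "dx", "dy", "dz": the shift along the tool's x, y, z each as a share of 3 cm, from -1 to 1; "ax", "ay", "az": the turn, a rotation vector about the tool's x, y, z each as a share of 6 degrees, from -1 to 1. A call has 1 to 8 rows; each row shifts and turns the commanded pose from where the row before left it, along the tool's axes as they then stand; what a row does not reach is not made up. A row lasts 1/12 s, in which the tool goes at most 41.7 mm and 7.16 degrees, less where a joint would pass 70% of its speed; a pose out of reach is approached as far as the arm can. A call with a number of a shift or a turn outside -1 to 1 is refused whole. A call with a gripper value outside its range is refused whole. The fingers move at their own pace and stop on an object; FORCE is the grip in N (left out, the last holds). Time passes only in rows, so rows that do not move let the fingers close. It gives the time, the measured TCP pose, the force, the opening and the grip force at its end, in the units of the state.
- r.read_state(): the state, without advancing time (a new reading comes with each control period).
- r.camera(name): name is "scene" or "top" or "wrist"; returns a dict with "color" (400x640x3 uint8, red, green, blue), "mtx" (3x3 intrinsics, pixels), "R" (3x3) and "t" (3): a world point X has camera coordinates R X + t; the wrist camera has in their place "hand_eye" (4x4, takes a point from camera to tool coordinates, whose origin is the TCP and whose axes are the flange's). Camera axes: x right, y down, z forward; pixel columns grow to the right and rows downward; lengths in m; the calibration is good to about 2 mm. A picture is of the moment at which its call begins: read the wrist's pose just before it. There is no depth.
- r.close_job(): hands the job in; it is judged then, once.
The state is a dict: "time": time; "joint_positions": joint angles; "joint_vel": joint speeds; "joint_torque": joint torques, N m; "ee_pos": TCP position; "eef_rot": TCP orientation; "ft_force": force on the tool from outside, world axes, zero at the start; "torque": the same for the moment, N m; "width": finger opening in m; "grip_force": force on a finger pad.
Only numpy, scipy, OpenCV 4.12 (cv2) and the standard library are available. Lean on these libraries where they do the work, as an engineer would, in place of code of your own. Each camera call takes 0.05 s, during which the arm holds its last target. There are 200 camera calls.

TASK

Fetch the small blue handled bowl from the lower tray and set it upright on the counter, centred underneath the dispenser's spout, before you turn the knob. Then turn the red paddle knob exactly three clicks clockwise (a click is a sixth of a turn) so that three ceramic balls drop into the bowl, and leave the bowl under the spout with the knob resting in its third click. Do not turn the knob past the third click, and do not move the filter, jar or screwdriver.

Things in the scene. Friction and masses are not known exactly. Their poses are not given: they have to be found in the camera images.
- bowl_center (a point): Round blue bowl, 66 mm across the rim, 60 at the foot, 40 high, wall 4, 120 g; point on its axis, 20 mm above its underside, z up. A bar handle, 14 mm wide, 12 thick, runs along its own -x to 115 mm from the axis. At the start the handle reaches under the upper trays: from above only the round body can be taken. Under the spout only the handle sticks out: put down, then retake or push by the handle.
- bowl_handle (a point): Grasp point on the bowl's white bar handle, 92 mm from the bowl's axis towards its -x, at the handle's mid-height, 30 mm above the bowl's underside; same axes as the bowl (the handle runs along x and is 14 mm wide along y).
- trays: Fixed stack of translucent trays; origin at the centre of its underside. Lower tray 200 mm (x) by 300 (y), floor 4 thick, walls 18 high. Over its +y half (y 0 to +150) two more trays on four 12 mm corner posts, underside 100 mm, top 202 mm above the counter; the -y half, where the bowl stands 70 to 90 mm from the origin, is open above.
- spout (a point): Centre of the lower end of the square yellow spout (44 mm outside, 38 inside), 62 mm above the counter; z up. Own -x is the dispenser's open front. Its clear drum (plate from 84 mm up, lid at 134) reaches 22 mm in front of this point, axis 40 mm behind (+x); a foot 12 high starts 55 mm behind, a column 100 mm behind. Otherwise open down to the counter. Fixed to the counter.
- knob_grip (a point): Paddle knob on top of the dispenser, on the drum's vertical axis, 162 mm above the counter; turns with the knob. The red paddle is a bar 64 mm long (own x), 14 mm wide (y), from 143 to 177 mm above the counter; a white mark is on its -x end, which points to the spout at the start. Clear above and around.
- knob (a joint): Knob angle, rad: 0 at the start, growing clockwise seen from above. A click every 1.047 (60 degrees); about 0.1 N m carries it over, and let go it settles in the nearest click. Stopped against turning back (-0.35). Six pockets turn with it: each click brings one ball over the spout, where it falls out shortly before the click is reached. Third click = 3.14.
- ball1_center (a point): Centre of ball 1, a terracotta-coloured ceramic ball 22 mm across, 15 g, lying in the clear drum; it falls at click 1.
- ball2_center (a point): Centre of ball 2, a terracotta-coloured ceramic ball 22 mm across, 15 g, lying in the clear drum; it falls at click 2.
- ball3_center (a point): Centre of ball 3, a terracotta-coloured ceramic ball 22 mm across, 15 g, lying in the clear drum; it falls at click 3.
- ball4_center (a point): Centre of ball 4, a terracotta-coloured ceramic ball 22 mm across, 15 g, lying in the clear drum; it falls at click 4.
- ball5_center (a point): Centre of ball 5, a terracotta-coloured ceramic ball 22 mm across, 15 g, lying in the clear drum; it falls at click 5.
- bowl: The bowl as a whole: origin at the centre of its underside, same axes as the bowl's centre point.
- filter_mid (a point): Bystander: standing pleated filter cylinder, 72 mm across, 122 mm high; point at mid-height.
- jar_mid (a point): Bystander: narrow glass jar with a steel twist cap, 52 mm across, 110 mm high; point at mid-height.
- screwdriver_grip (a point): Bystander: red-handled screwdriver lying on the counter, about 200 mm long; point on its handle, shaft to +x.
There are look-alikes about, which are no part of the job. Leave any brown look-alike of the part that bears spout alone. What is shaped like the bowl but yellow is not meant.

How it is judged:
By the outcome, as a careful person would: the job done as asked, in the order asked, and still so for the second after the job is handed in, with the robot touching nothing.
It also fails if it takes over 69 s, if anything falls off the work surface, if the arm or the gripper's body presses on something with over 40 N, if the wrist force passes 120 N, or if a joint passes its speed limit or range.

## Working session

There is one attempt and no reset: what is moved stays moved. The work goes in short steps, Python scripts to look and compute and a shell command to move; the robot and the scene stay as the last step left them, time stands still between calls to the robot, and variables do not carry over. Pictures are saved under pics/ and viewed, at most 10 in all, crops included, and the job is handed in when it is done.

```bash
mkdir -p pics; python3 - <<'E'
from bench import r
import cv2,numpy as np
s=r.read_state();print({k:np.round(v,3).tolist() for k,v in s.items()})
for n in("scene","top"):
    c=r.camera(n);cv2.imwrite(f"pics/{n}0.png",c["color"][:,:,::-1]);print(n,c["mtx"].tolist(),np.round(c["R"],4).tolist(),c["t"])
c=r.camera("wrist");print(c["hand_eye"],c["mtx"].tolist())
E
```

```text
{'time': 0.0, 'joint_positions': [-1.14, 0.333, -0.065, 1.461, 0.022, 1.35, -0.089], 'joint_vel': [-0.0, 0.0, 0.0, 0.0, -0.001, -0.0, 0.001], 'joint_torque': [-0.001, -62.326, 0.024, -38.99, -0.061, 0.04, 0.0], 'ee_pos': [0.274, 0.561, 0.233], 'eef_rot': [0.225, 0.974, -0.001, -0.0], 'ft_force': [1.531, 1.086, 0.259], 'torque': [-0.014, 0.029, -0.036], 'grip_force': 0.0, 'width': 0.088}
scene [[432.13124201334426, 0.0, 322.0215270594365], [0.0, 432.13124201334426, 191.05989423592996], [0.0, 0.0, 1.0]] [[-0.0617, 0.9981, -0.0068], [0.6833, 0.0373, -0.7291], [-0.7275, -0.0496, -0.6843]] [ 0.01177956 -0.28103646  1.76095964]
top [[501.69309733325963, 0.0, 319.9834453398973], [0.0, 501.69309733325963, 204.47942408155515], [0.0, 0.0, 1.0]] [[-0.023, -0.9997, -0.0116], [-0.9842, 0.0247, -0.1752], [0.1755, 0.0073, -0.9845]] [0.03813756 0.56469572 1.20330518]
[[-1.96182149e-04 -9.68094130e-01 -2.50586745e-01  6.86784921e-02]
 [ 9.99999791e-01 -3.44447900e-04  5.47817811e-04  1.64002252e-03]
 [-6.16653286e-04 -2.50586585e-01  9.68093995e-01 -1.51298734e-01]
 [ 0.00000000e+00  0.00000000e+00  0.00000000e+00  1.00000000e+00]] [[281.03428225405725, 0.0, 318.40149477598334], [0.0, 281.03428225405725, 201.1944911503619], [0.0, 0.0, 1.0]]
```

View pics/scene0.png

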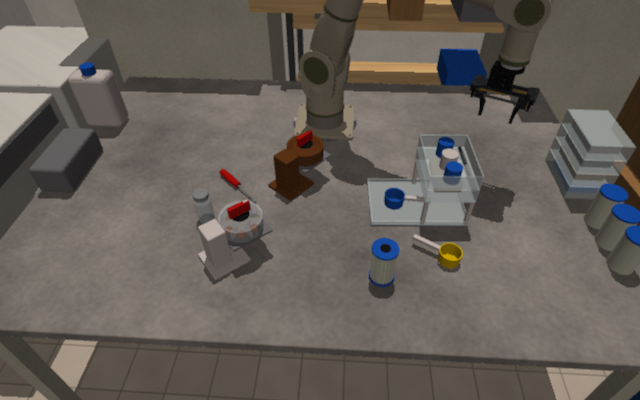

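View pics/top0.png

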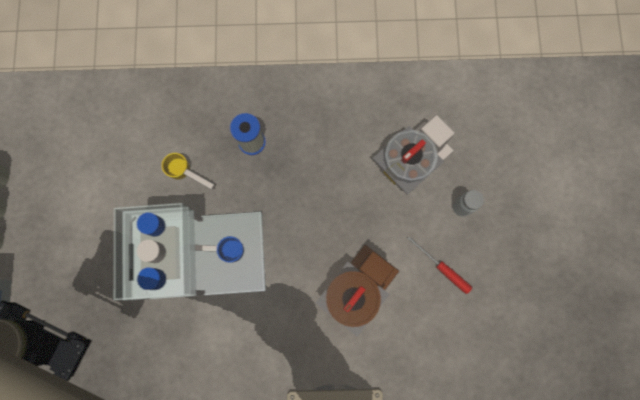

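The scene view shows the trays with the bowl at (394,198), the clear dispenser at (240,222), and the brown look-alike at (300,165). In the top view the bowl is at (231,249), with its handle pointing left towards (208,249), and the clear dispenser is at (411,155). Next I'll enlarge both.

```bash
python3 - <<'E'
import cv2,numpy as np
t=cv2.imread("pics/top0.png");s=cv2.imread("pics/scene0.png")
f=lambda i,x,y,w,h,k:cv2.resize(i[y:y+h,x:x+w],None,fx=k,fy=k,interpolation=cv2.INTER_CUBIC)
a=f(t,360,100,100,100,4);b=f(s,185,180,100,100,4);c=f(t,100,190,200,50*2+20,2)
d=np.zeros((240,400,3),np.uint8)
bot=np.hstack([c[:200],f(s,360,130,133,67,3)[:200,:398]]) if 0 else np.hstack([f(t,190,200,100,50*2,2),f(t,110,200,100,100,2),f(s,360,170,100,50,4)])
cv2.imwrite("pics/c1.png",np.vstack([np.hstack([a,b]),bot]))
E
```

```text
(no output)
```

View pics/c1.png

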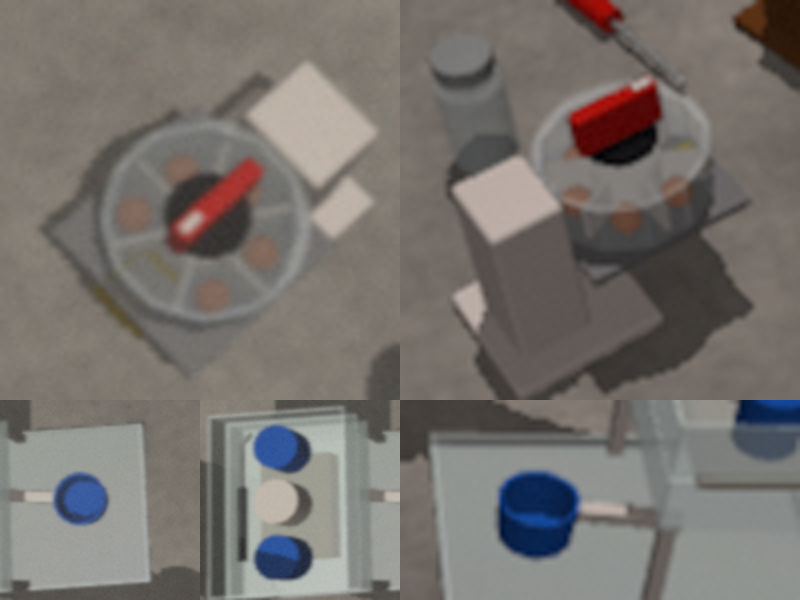

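The top crop shows the lid centre at about pixel (411,154.5). The plate's front edge runs from (370.5,157.5) to (407.5,194), and the spout is on its lower-left side. The bowl rim centre is at (230.5,248.5).

```bash
cat > h.py <<'E'
from bench import r
import cv2,numpy as np
from scipy.spatial.transform import Rotation as Ro
def ray(c,uv,z):
    d=c["R"].T@np.linalg.inv(c["mtx"])@[*uv,1.];o=-c["R"].T@c["t"]
    return o+d*(z-o[2])/d[2]
def proj(c,X):
    p=c["mtx"]@(c["R"]@np.asarray(X,float)+c["t"]);return p[:2]/p[2]
def wrist():
    s=r.read_state();c=r.camera("wrist");T=np.eye(4);T[:3,:3]=Ro.from_quat(s["eef_rot"]).as_matrix();T[:3,3]=s["ee_pos"]
    M=np.linalg.inv(T@c["hand_eye"]);c["R"]=M[:3,:3];c["t"]=M[:3,3];return s,c
def st():
    s=r.read_state();R=Ro.from_quat(s["eef_rot"]).as_matrix()
    print(round(s["time"],2),"tcp",np.round(s["ee_pos"],4),"toolx",np.round(R[:,0],3),"z",np.round(R[:,2],3),"F",np.round(s["ft_force"],1),"w",round(s["width"],4),"j",np.round(s["joint_positions"],2));return s,R
E
python3 - <<'E'
from h import *
t=r.camera("top");s=r.camera("scene");k=lambda x,y:(360+x/4,100+y/4)
print("lid",ray(t,k(205,218),.134))
A,B,C=[ray(t,k(*p),.086) for p in((42,230),(190,375),(335,240))]
print("plate",A,B,C,np.degrees(np.arctan2(*(B-A)[1::-1])),np.degrees(np.arctan2(*(C-B)[1::-1])))
for n,c,b in(("top",t,(380,130,60,50)),("scene",s,(215,190,50,40))):
    im=cv2.cvtColor(c["color"],cv2.COLOR_RGB2HSV).astype(int)
    x,y,w,h=b
    m=np.zeros(im.shape[:2],np.uint8);m[y:y+h,x:x+w]=1
    red=((im[...,0]<8)|(im[...,0]>172))&(im[...,1]>170)&(im[...,2]>70)&(m>0)
    p=np.argwhere(red)[:,::-1].astype(np.float32);R=cv2.minAreaRect(p);print(n,len(p),R,cv2.boxPoints(R).tolist())
for n,c,b,z in(("top",t,(205,225,55,50),.044),("scene",s,(380,185,28,26),.024)):
    im=cv2.cvtColor(c["color"],cv2.COLOR_RGB2HSV).astype(int);x,y,w,h=b
    q=im[y:y+h,x:x+w];m=(abs(q[...,0]-112)<12)&(q[...,1]>120);p=np.argwhere(m)[:,::-1]+[x,y]
    e=cv2.minEnclosingCircle(p.astype(np.float32));print("bowl",n,len(p),p.mean(0),e,ray(c,p.mean(0),.024),ray(c,e[0],z))
# handle direction, white, z=.034+.006
print("handle",ray(t,(190+20/2,200+96/2),.04),ray(t,(230.5,248.5),.044))
# tray corners
print([ray(t,p,.018).round(3).tolist() for p in((261,212),(264.5,291))])
for k2,p,z in(("filter",(244,127),.122),("jar",(473,201),.11)):print(k2,ray(t,p,z))
E
```

```text
lid [ 0.66512996 -0.19463427  0.134     ]
plate [ 0.67346477 -0.10282775  0.086     ] [ 0.58019633 -0.18890674  0.086     ] [ 0.66241797 -0.28229974  0.086     ] -137.29557060145302 -48.63984356630638
top 72 ((416.50006103515625, 147.00001525878906), (4.949747085571289, 16.26345443725586), 45.0) [[409.00006103515625, 151.00001525878906], [420.50006103515625, 139.50001525878906], [424.00006103515625, 143.00001525878906], [412.50006103515625, 154.50001525878906]]
scene 225 ((238.50003051757812, 208.50003051757812), (10.28591251373291, 23.702320098876953), 63.43495178222656) [[225.6000213623047, 209.2000274658203], [246.80003356933594, 198.6000213623047], [251.40003967285156, 207.80003356933594], [230.2000274658203, 218.40003967285156]]
bowl top 424 [230.94339623 248.75707547] ((229.78140258789062, 249.13818359375), 12.549363136291504) [0.46254757 0.25141322 0.024     ] [0.45981513 0.25054174 0.044     ]
bowl scene 343 [393.75801749 197.82215743] ((393.7315368652344, 197.7080535888672), 10.917552947998047) [0.4553421  0.24950999 0.024     ] [0.45481248 0.24945575 0.024     ]
handle [0.46479708 0.32553836 0.04      ] [0.46135378 0.24877193 0.044     ]
[[0.555, 0.176, 0.018], [0.356, 0.168, 0.018]]
filter [0.7479265  0.20376364 0.122     ]
jar [ 0.55406219 -0.33884911  0.11      ]
```

```bash
python3 - <<'E'
from h import *
t=r.camera("top");s=r.camera("scene")
P=lambda c:c["mtx"]@np.c_[c["R"],c["t"]]
def tri(a,b):
    X=cv2.triangulatePoints(P(t),P(s),np.array(a,float).reshape(2,1),np.array(b,float).reshape(2,1));return (X[:3]/X[3]).ravel().round(4)
print("brown column top",tri((375,266),(288,157)),"clear col top",tri((438,130.5),(212,230)))
print("clear col top corners front-left/right", tri((360+245/4,100+118/4),(185+480/4,180+240/4)))
print("knob top mark", tri((360+190/4,100+222/4),(185+642/4,180+85/4)-np.array([100,0])))
print("lid edge R scene", [ray(s,p,.134).round(3) for p in((185+131/4,180+140/4),(185+310/4,180+135/4))])
print("brown knob",ray(t,(354,297),.17),"yellow bowl",ray(t,(175,166),.04))
st()
E
```

```text
brown column top [ 0.4048 -0.0962  0.138 ] clear col top [ 0.7222 -0.2612  0.1352]
clear col top corners front-left/right [ 0.7327 -0.1305  0.1534]
knob top mark [ 0.651  -0.1784  0.1775]
lid edge R scene [array([ 0.666, -0.259,  0.134]), array([ 0.654, -0.136,  0.134])]
brown knob [ 0.33720412 -0.04582133  0.17      ] yellow bowl [0.67667222 0.39376265 0.04      ]
0.35 tcp [0.274  0.5617 0.2334] toolx [-0.899  0.438 -0.   ] z [-0. -0. -1.] F [-0.8  0.7 -0.2] w 0.0871 j [-1.14  0.33 -0.06  1.46  0.02  1.35 -0.09]
```

```bash
python3 -m crank '[{"dz":-1,"az":1},{"dz":-1,"az":1},{"dz":-1,"az":1},{"dz":-1,"az":1},{"az":1},{"az":1},{"az":1},{"az":1}]'; python3 -m crank '[{"az":1},{"az":1},{"az":0.67},{"dx":-0.94,"dy":0.56},{"dx":-0.94,"dy":0.56},{"dx":-0.94,"dy":0.56},{"dx":-0.94,"dy":0.56},{"dx":-0.94,"dy":0.56}]';python3 -m crank '[{"dx":-0.94,"dy":0.56},{"dx":-0.94,"dy":0.56},{"dx":-0.94,"dy":0.56},{"dx":-0.94,"dy":0.56},{"dx":-0.94,"dy":0.56},{"dx":-0.94,"dy":0.56},{},{}]'; python3 - <<'E'
from h import *
st()
s,c=wrist();cv2.imwrite("pics/w1.png",c["color"][:,:,::-1]);print(proj(c,[.459,.25,.044]),proj(c,[.459,.25+.115,.04]))
E
```

```text
0.35 tcp [0.274  0.5617 0.2334] toolx [-0.899  0.438 -0.   ] z [-0. -0. -1.] F [-0.8  0.7 -0.2] w 0.0871 j [-1.14  0.33 -0.06  1.46  0.02  1.35 -0.09]
[184.9872242  383.56742976] [252.30328948 353.59125084]invalid input at $[0]: expected keys claw, dx, dy, dz, ax, ay, az
invalid input at $[0]: expected keys claw, dx, dy, dz, ax, ay, az
invalid input at $[0]: expected keys claw, dx, dy, dz, ax, ay, az
```

View pics/w1.png

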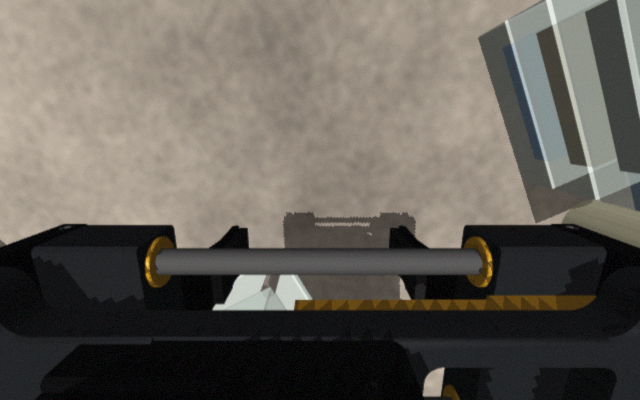

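The wrist view shows only the counter ahead of the tool. The gripper hides everything below row 220 and nothing had moved. Each row needs all seven keys.

```bash
python3 -m crank '[{"claw":-1,"dx":0,"dy":0,"dz":-1,"ax":0,"ay":0,"az":1},{"claw":-1,"dx":0,"dy":0,"dz":-1,"ax":0,"ay":0,"az":1},{"claw":-1,"dx":0,"dy":0,"dz":-1,"ax":0,"ay":0,"az":1},{"claw":-1,"dx":0,"dy":0,"dz":-1,"ax":0,"ay":0,"az":1},{"claw":-1,"dx":0,"dy":0,"dz":0,"ax":0,"ay":0,"az":1},{"claw":-1,"dx":0,"dy":0,"dz":0,"ax":0,"ay":0,"az":1},{"claw":-1,"dx":0,"dy":0,"dz":0,"ax":0,"ay":0,"az":1},{"claw":-1,"dx":0,"dy":0,"dz":0,"ax":0,"ay":0,"az":1}]'; python3 -m crank '[{"claw":-1,"dx":0,"dy":0,"dz":0,"ax":0,"ay":0,"az":1},{"claw":-1,"dx":0,"dy":0,"dz":0,"ax":0,"ay":0,"az":1},{"claw":-1,"dx":0,"dy":0,"dz":0,"ax":0,"ay":0,"az":0.67},{"claw":-1,"dx":0,"dy":0,"dz":0,"ax":0,"ay":0,"az":0}]'; python3 -m crank '[{"claw":-1,"dx":-0.94,"dy":0.56,"dz":0,"ax":0,"ay":0,"az":0},{"claw":-1,"dx":-0.94,"dy":0.56,"dz":0,"ax":0,"ay":0,"az":0},{"claw":-1,"dx":-0.94,"dy":0.56,"dz":0,"ax":0,"ay":0,"az":0},{"claw":-1,"dx":-0.94,"dy":0.56,"dz":0,"ax":0,"ay":0,"az":0},{"claw":-1,"dx":-0.94,"dy":0.56,"dz":0,"ax":0,"ay":0,"az":0},{"claw":-1,"dx":-0.94,"dy":0.56,"dz":0,"ax":0,"ay":0,"az":0},{"claw":-1,"dx":-0.94,"dy":0.56,"dz":0,"ax":0,"ay":0,"az":0},{"claw":-1,"dx":-0.94,"dy":0.56,"dz":0,"ax":0,"ay":0,"az":0}]'; python3 -c 'from h import *
st()'
```

```text
time: 1.07
ee_pos: [0.2739, 0.5618, 0.3537]
eef_rot: [0.604, 0.797, 0.0, -0.0]
ft_force: [-0.0, 0.9, 0.9]
width: 0.0869
grip_force: 0.0
time: 1.4
ee_pos: [0.2739, 0.5618, 0.3535]
eef_rot: [0.708, 0.706, 0.0, 0.0]
ft_force: [-0.4, -0.3, 0.1]
width: 0.0869
grip_force: 0.0
time: 2.07
ee_pos: [0.4089, 0.3346, 0.3538]
eef_rot: [0.706, 0.708, 0.0, -0.0]
ft_force: [0.5, 0.1, 0.4]
width: 0.0873
grip_force: 0.0
2.07 tcp [0.4089 0.3346 0.3538] toolx [-0.003  1.     0.001] z [ 0.     0.001 -1.   ] F [0.5 0.1 0.4] w 0.0873 j [-0.99  0.07  0.23  1.52 -0.02  1.55 -0.75]
```

```bash
python3 -m crank '[{"claw":-1,"dx":-0.92,"dy":0.56,"dz":0,"ax":0,"ay":0,"az":0},{"claw":-1,"dx":-0.92,"dy":0.56,"dz":0,"ax":0,"ay":0,"az":0},{"claw":-1,"dx":-0.92,"dy":0.56,"dz":0,"ax":0,"ay":0,"az":0},{"claw":-1,"dx":0,"dy":0,"dz":0,"ax":0,"ay":1,"az":0},{"claw":-1,"dx":0,"dy":0,"dz":0,"ax":0,"ay":0.67,"az":0},{"claw":-1,"dx":-0.174,"dy":0,"dz":0.985,"ax":0,"ay":0,"az":0},{"claw":-1,"dx":-0.174,"dy":0,"dz":0.985,"ax":0,"ay":0,"az":0},{"claw":-1,"dx":-0.174,"dy":0,"dz":0.985,"ax":0,"ay":0,"az":0}]'; python3 -m crank '[{"claw":-1,"dx":-0.174,"dy":0,"dz":0.985,"ax":0,"ay":0,"az":0},{"claw":-1,"dx":-0.174,"dy":0,"dz":0.985,"ax":0,"ay":0,"az":0},{"claw":-1,"dx":-0.174,"dy":0,"dz":0.985,"ax":0,"ay":0,"az":0},{"claw":-1,"dx":-0.174,"dy":0,"dz":0.985,"ax":0,"ay":0,"az":0},{"claw":-1,"dx":0,"dy":0,"dz":0,"ax":0,"ay":0,"az":0}]';python3 - <<'E'
from h import *
st()
c=r.camera("top");s=r.camera("scene")
k=3;a=cv2.resize(c["color"][190:310,170:290],None,fx=k,fy=k);b=cv2.resize(s["color"][120:240,340:460],None,fx=k,fy=k)
cv2.imwrite("pics/d1.png",np.hstack([a,b])[:,:,::-1])
E
```

```text
time: 2.73
ee_pos: [0.4589, 0.2529, 0.263]
eef_rot: [0.704, 0.705, 0.063, -0.062]
ft_force: [0.6, 0.2, -0.2]
width: 0.0873
grip_force: 0.0
time: 3.15
ee_pos: [0.4557, 0.2517, 0.1382]
eef_rot: [0.704, 0.705, 0.058, -0.062]
ft_force: [-0.9, -0.4, -0.0]
width: 0.0869
grip_force: 0.0
3.15 tcp [0.4557 0.2517 0.1382] toolx [-0.001  0.986  0.169] z [-0.007  0.169 -0.986] F [-0.9 -0.4 -0. ] w 0.0869 j [-0.82  0.13  0.35  1.93 -0.23  1.02 -0.35]
```

View pics/d1.png

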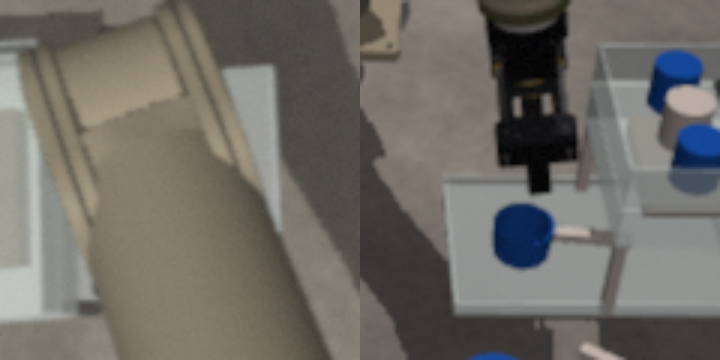

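The arm hides the bowl from above. In the scene view the open gripper is clear of the trays and sits above the bowl, whose centre is at crop (524,235). I'll descend and grip.

```bash
python3 -m crank '[{"claw":-1,"dx":-0.16,"dy":0.06,"dz":0.935,"ax":0,"ay":0,"az":0},{"claw":-1,"dx":-0.16,"dy":0.06,"dz":0.935,"ax":0,"ay":0,"az":0},{"claw":-1,"dx":-0.08,"dy":0,"dz":0.47,"ax":0,"ay":0,"az":0},{"claw":-1,"dx":-0.08,"dy":0,"dz":0.47,"ax":0,"ay":0,"az":0},{"claw":-1,"dx":-0.08,"dy":0,"dz":0.47,"ax":0,"ay":0,"az":0},{"claw":-1,"dx":-0.08,"dy":0,"dz":0.47,"ax":0,"ay":0,"az":0},{"claw":-1,"dx":0,"dy":0,"dz":0,"ax":0,"ay":0,"az":0}]' && python3 -c 'from h import *
st()'
```

```text
time: 3.83
ee_pos: [0.4624, 0.2544, 0.0295]
eef_rot: [0.704, 0.705, 0.062, -0.062]
ft_force: [-1.0, -0.4, 0.2]
width: 0.0872
grip_force: 0.0
3.83 tcp [0.4624 0.2544 0.0295] toolx [-0.001  0.985  0.174] z [-0.     0.174 -0.985] F [-1.  -0.4  0.2] w 0.0872 j [-0.78  0.3   0.32  2.01 -0.35  0.8  -0.23]
```

```bash
python3 -m crank '[{"claw":-1,"dx":-0.13,"dy":-0.11,"dz":0.16,"ax":0,"ay":0,"az":0},{"claw":0,"dx":0,"dy":0,"dz":0,"ax":0,"ay":0,"az":0},{"claw":1,"dx":0,"dy":0,"dz":0,"ax":0,"ay":0,"az":0},{"claw":1,"dx":0,"dy":0,"dz":0,"ax":0,"ay":0,"az":0},{"claw":1,"dx":0,"dy":0,"dz":0,"ax":0,"ay":0,"az":0},{"claw":1,"dx":0,"dy":0,"dz":0,"ax":0,"ay":0,"az":0},{"claw":1,"dx":0,"dy":0,"dz":0,"ax":0,"ay":0,"az":0},{"claw":1,"dx":0,"dy":0,"dz":0,"ax":0,"ay":0,"az":0}]' 15 && python3 -c 'from h import *
st()'
```

```text
time: 4.5
ee_pos: [0.4596, 0.2513, 0.0248]
eef_rot: [0.704, 0.704, 0.062, -0.062]
ft_force: [-1.0, -1.6, 6.6]
width: 0.0648
grip_force: 14.7
4.5 tcp [0.4596 0.2513 0.0248] toolx [0.    0.985 0.175] z [ 0.001  0.175 -0.985] F [-1.  -1.6  6.6] w 0.0648 j [-0.77  0.3   0.32  2.02 -0.36  0.78 -0.22]
```

```bash
python3 -m crank '[{"claw":1,"dx":0.06,"dy":0,"dz":-0.33,"ax":0,"ay":0,"az":0},{"claw":1,"dx":0.06,"dy":0,"dz":-0.33,"ax":0,"ay":0,"az":0},{"claw":1,"dx":0.06,"dy":0,"dz":-0.33,"ax":0,"ay":0,"az":0},{"claw":1,"dx":-0.5,"dy":0,"dz":-0.09,"ax":0,"ay":0,"az":0},{"claw":1,"dx":-0.5,"dy":0,"dz":-0.09,"ax":0,"ay":0,"az":0},{"claw":1,"dx":-0.5,"dy":0,"dz":-0.09,"ax":0,"ay":0,"az":0},{"claw":1,"dx":-0.5,"dy":0,"dz":-0.09,"ax":0,"ay":0,"az":0},{"claw":1,"dx":-0.5,"dy":0,"dz":-0.09,"ax":0,"ay":0,"az":0}]' 25;  python3 -m crank '[{"claw":1,"dx":-0.5,"dy":0,"dz":-0.09,"ax":0,"ay":0,"az":0},{"claw":1,"dx":-0.5,"dy":0,"dz":-0.09,"ax":0,"ay":0,"az":0},{"claw":1,"dx":0,"dy":0,"dz":0,"ax":0,"ay":0,"az":0}]'; python3 - <<'E'
from h import *
st()
c=r.camera("top");s=r.camera("scene")
k=3;a=cv2.resize(c["color"][190:310,170:290],None,fx=k,fy=k);b=cv2.resize(s["color"][120:240,320:440],None,fx=k,fy=k)
cv2.imwrite("pics/d2.png",np.hstack([a,b])[:,:,::-1])
E
```

```text
time: 5.17
ee_pos: [0.4591, 0.1744, 0.0554]
eef_rot: [0.704, 0.704, 0.062, -0.062]
ft_force: [-0.5, -0.4, -1.1]
width: 0.0643
grip_force: 25.0
time: 5.42
ee_pos: [0.4594, 0.1416, 0.0554]
eef_rot: [0.706, 0.703, 0.062, -0.061]
ft_force: [-0.4, 0.3, -1.2]
width: 0.0646
grip_force: 25.0
5.42 tcp [0.4594 0.1416 0.0554] toolx [0.004 0.985 0.174] z [ 0.001  0.174 -0.985] F [-0.4  0.3 -1.2] w 0.0646 j [-0.65  0.19  0.41  2.08 -0.32  0.87 -0.05]
```

View pics/d2.png

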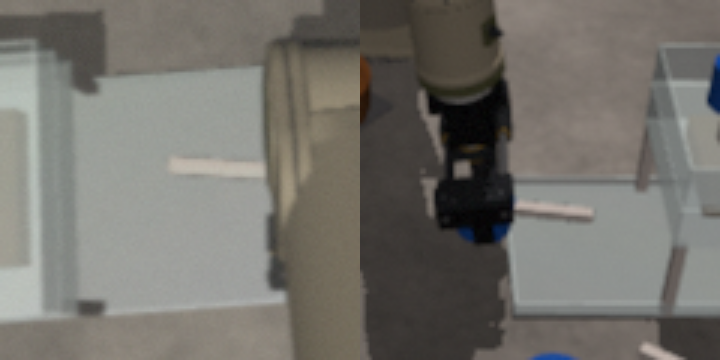

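The bowl is lifted clear with its handle pointing +y. In the top view the handle end is at about pixel (226.7,245) and the near part at (257,246.7).

```bash
python3 - <<'E'
from h import *
c=r.camera("top");s=r.camera("scene")
for cc,e,n in((c,(170+168/3,190+165/3),(170+262/3,190+169.5/3)),(s,(320+(593-360)/3,120+213/3),(320+(518-360)/3,120+208/3))):
    a=ray(cc,e,.068);b=ray(cc,n,.068);print(a,b,np.degrees(np.arctan2(*(a-b)[1::-1])), a-.115*(a-b)/np.linalg.norm(a-b))
E
```

```text
[0.46789397 0.25529134 0.068     ] [0.46240528 0.17898587 0.068     ] 85.88576596933987 [0.45964327 0.1405877  0.068     ]
[0.46956815 0.25622838 0.068     ] [0.46612748 0.17792751 0.068     ] 87.48394645009911 [0.46451973 0.14133924 0.068     ]
```

```bash
python3 -m crank '[{"claw":1,"dx":0.06,"dy":0,"dz":-0.33,"ax":0.155,"ay":0,"az":-0.875},{"claw":1,"dx":0,"dy":0,"dz":0,"ax":0.155,"ay":0,"az":-0.875},{"claw":1,"dx":0,"dy":0,"dz":0,"ax":0.155,"ay":0,"az":-0.875},{"claw":1,"dx":0,"dy":0,"dz":0,"ax":0.155,"ay":0,"az":-0.875},{"claw":1,"dx":0,"dy":0,"dz":0,"ax":0.155,"ay":0,"az":-0.875},{"claw":1,"dx":0,"dy":0,"dz":0,"ax":0.155,"ay":0,"az":-0.875},{"claw":1,"dx":0,"dy":0,"dz":0,"ax":0,"ay":0,"az":0}]'; python3 -m crank '[{"claw":1,"dx":-0.65,"dy":0,"dz":-0.11,"ax":0,"ay":0,"az":0},{"claw":1,"dx":-0.65,"dy":0,"dz":-0.11,"ax":0,"ay":0,"az":0},{"claw":1,"dx":-0.65,"dy":0,"dz":-0.11,"ax":0,"ay":0,"az":0},{"claw":1,"dx":-0.65,"dy":0,"dz":-0.11,"ax":0,"ay":0,"az":0},{"claw":1,"dx":-0.65,"dy":0,"dz":-0.11,"ax":0,"ay":0,"az":0},{"claw":1,"dx":-0.65,"dy":0,"dz":-0.11,"ax":0,"ay":0,"az":0},{"claw":1,"dx":-0.65,"dy":0,"dz":-0.11,"ax":0,"ay":0,"az":0},{"claw":1,"dx":-0.65,"dy":0,"dz":-0.11,"ax":0,"ay":0,"az":0}]'; python3 -c 'from h import *
st()'
```

```text
time: 6.2
ee_pos: [0.4591, 0.1457, 0.0647]
eef_rot: [0.481, 0.873, 0.042, -0.077]
ft_force: [0.7, -0.5, -1.5]
width: 0.0645
grip_force: 25.0
time: 6.87
ee_pos: [0.5432, 0.0102, 0.0634]
eef_rot: [0.484, 0.871, 0.042, -0.076]
ft_force: [0.5, -0.5, -1.4]
width: 0.0639
grip_force: 25.0
6.87 tcp [0.5432 0.0102 0.0634] toolx [-0.519  0.837  0.174] z [-0.092  0.148 -0.985] F [ 0.5 -0.5 -1.4] w 0.0639 j [-0.36  0.41  0.42  1.8  -0.35  1.09  0.78]
```

```bash
python3 -m crank '[{"claw":1,"dx":-0.65,"dy":-0.03,"dz":-0.115,"ax":0,"ay":0,"az":0},{"claw":1,"dx":-0.65,"dy":-0.03,"dz":-0.115,"ax":0,"ay":0,"az":0},{"claw":1,"dx":-0.65,"dy":-0.03,"dz":-0.115,"ax":0,"ay":0,"az":0},{"claw":1,"dx":-0.65,"dy":-0.03,"dz":-0.115,"ax":0,"ay":0,"az":0},{"claw":1,"dx":-0.06,"dy":0,"dz":0.34,"ax":0,"ay":0,"az":0},{"claw":1,"dx":-0.06,"dy":0,"dz":0.34,"ax":0,"ay":0,"az":0},{"claw":1,"dx":-0.06,"dy":0,"dz":0.34,"ax":0,"ay":0,"az":0},{"claw":1,"dx":0,"dy":0,"dz":0,"ax":0,"ay":0,"az":0}]'; python3 -c 'from h import *
st()'
```

```text
time: 7.53
ee_pos: [0.5797, -0.057, 0.0295]
eef_rot: [0.483, 0.871, 0.042, -0.079]
ft_force: [-1.2, 0.4, -1.7]
width: 0.0651
grip_force: 25.0
7.53 tcp [ 0.5797 -0.057   0.0295] toolx [-0.521  0.835  0.177] z [-0.097  0.148 -0.984] F [-1.2  0.4 -1.7] w 0.0651 j [-0.23  0.55  0.43  1.69 -0.39  1.1   0.92]
```

```bash
python3 -m crank '[{"claw":1,"dx":-0.03,"dy":0,"dz":0.14,"ax":0,"ay":0,"az":0},{"claw":1,"dx":-0.025,"dy":0,"dz":0.14,"ax":0,"ay":0,"az":0},{"claw":1,"dx":0,"dy":0,"dz":0,"ax":0,"ay":0,"az":0},{"claw":1,"dx":0,"dy":0,"dz":0,"ax":0,"ay":0,"az":0}]'; python3 -m crank '[{"claw":-1,"dx":0,"dy":0,"dz":0,"ax":0,"ay":0,"az":0},{"claw":-1,"dx":0,"dy":0,"dz":0,"ax":0,"ay":0,"az":0},{"claw":-1,"dx":0,"dy":0,"dz":0,"ax":0,"ay":0,"az":0},{"claw":-1,"dx":0,"dy":0,"dz":0,"ax":0,"ay":0,"az":0}]'
```

```text
time: 7.87
ee_pos: [0.5816, -0.0586, 0.0238]
eef_rot: [0.483, 0.871, 0.042, -0.077]
ft_force: [0.7, -0.2, -2.1]
width: 0.0644
grip_force: 25.0
time: 8.2
ee_pos: [0.5819, -0.059, 0.0241]
eef_rot: [0.483, 0.871, 0.042, -0.076]
ft_force: [-0.0, 0.2, 0.1]
width: 0.0824
grip_force: 0.0
```

```bash
python3 -m crank '[{"claw":-1,"dx":0.09,"dy":0,"dz":-0.49,"ax":0,"ay":0,"az":0},{"claw":-1,"dx":0.17,"dy":0,"dz":-0.985,"ax":0,"ay":0,"az":0},{"claw":-1,"dx":0.17,"dy":0,"dz":-0.985,"ax":0,"ay":0,"az":0},{"claw":-1,"dx":0.17,"dy":0,"dz":-0.985,"ax":0,"ay":0,"az":0},{"claw":-1,"dx":0.17,"dy":0,"dz":-0.985,"ax":0,"ay":0,"az":0},{"claw":-1,"dx":0,"dy":0,"dz":0,"ax":0,"ay":-1,"az":0},{"claw":-1,"dx":0,"dy":0,"dz":0,"ax":0,"ay":-0.67,"az":0},{"claw":-1,"dx":0,"dy":0,"dz":0,"ax":0,"ay":0,"az":0}]'; python3 - <<'E'
from h import *
st()
c=r.camera("top");s=r.camera("scene")
a=cv2.resize(c["color"][110:260,300:450],None,fx=2.6,fy=2.6);b=cv2.resize(s["color"][120:270,180:330],None,fx=2.6,fy=2.6)
cv2.imwrite("pics/d3.png",np.hstack([a,b])[:,:,::-1])
E
```

```text
time: 8.87
ee_pos: [0.5821, -0.0567, 0.1606]
eef_rot: [0.483, 0.875, 0.001, 0.002]
ft_force: [0.1, 0.2, -0.0]
width: 0.0872
grip_force: 0.0
8.87 tcp [ 0.5821 -0.0567  0.1606] toolx [-0.532  0.846 -0.003] z [ 0.004 -0.001 -1.   ] F [ 0.1  0.2 -0. ] w 0.0872 j [-0.39  0.31  0.5   1.69 -0.16  1.17  0.71]
```

View pics/d3.png

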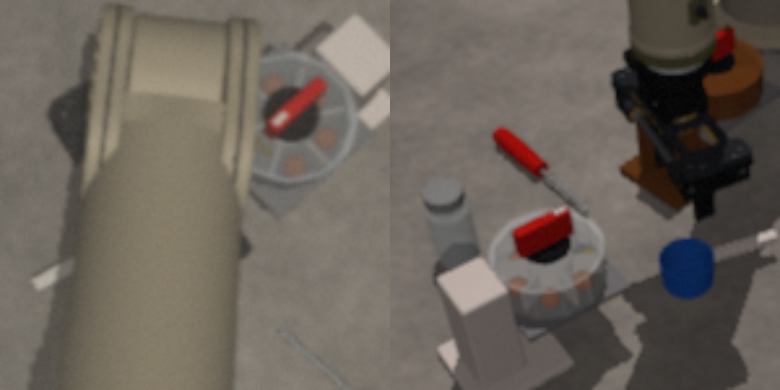

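The bowl is upright on the counter in front of the dispenser. In the scene view the body centre is at about (294.2,223.1). The handle end is at about (325.5,211) in the scene view and (314.2,217.7) in the top view.

```bash
python3 - <<'E'
from h import *
c=r.camera("top");s=r.camera("scene")
e=ray(c,(314.5,217.7),.033);n=ray(c,(326.9,211.9),.033);print("end",e,n,np.degrees(np.arctan2(*(e-n)[1::-1])))
im=cv2.cvtColor(s["color"],cv2.COLOR_RGB2HSV).astype(int);q=im[205:240,270:315]
m=(abs(q[...,0]-112)<12)&(q[...,1]>120);p=np.argwhere(m)[:,::-1]+[270,205];b=ray(s,p.mean(0),.02);bb=(p.min(0)+p.max(0))/2
print("bowl",p.min(0),p.max(0),b,ray(s,bb,.02));print("pred px",[proj(s,x) for x in([.582,-.059,.04],[.582,-.059,0])])
print(np.degrees(np.arctan2(*(e-b)[1::-1])),np.linalg.norm(e-b),ray(s,(325.8,211),.03))
E
```

```text
end [0.5349901  0.03930054 0.033     ] [0.54902303 0.00767138 0.033     ] 113.92544427707455
bowl [284 212] [304 234] [ 0.57821428 -0.06256096  0.02      ] [ 0.57971193 -0.06215916  0.02      ]
pred px [array([294.61576426, 219.13142762]), array([295.26257623, 227.96039037])]
112.99358054332252 0.1114140722745973 [0.53271531 0.03316253 0.03      ]
```

```bash
python3 -m crank '[{"claw":-1,"dx":0,"dy":0,"dz":0,"ax":0,"ay":0,"az":1},{"claw":-1,"dx":0.985,"dy":-0.03,"dz":0,"ax":0,"ay":0,"az":0},{"claw":-1,"dx":0.985,"dy":-0.03,"dz":0,"ax":0,"ay":0,"az":0},{"claw":-1,"dx":0.985,"dy":-0.03,"dz":0,"ax":0,"ay":0,"az":0},{"claw":-1,"dx":0,"dy":0,"dz":0.9,"ax":0,"ay":0,"az":0},{"claw":-1,"dx":0,"dy":0,"dz":0.9,"ax":0,"ay":0,"az":0},{"claw":-1,"dx":0,"dy":0,"dz":0.9,"ax":0,"ay":0,"az":0},{"claw":-1,"dx":0,"dy":0,"dz":0,"ax":0,"ay":0,"az":0}]'; python3 - <<'E'
from h import *
st()
s,c=wrist()
w=c["color"];t=r.camera("top")["color"]
cv2.imwrite("pics/d4.png",np.hstack([cv2.resize(w,(480,300)),cv2.resize(t[180:260,280:360],(300,300))])[:,:,::-1])
E
```

```text
time: 9.73
ee_pos: [0.5376, 0.018, 0.073]
eef_rot: [0.531, 0.847, -0.003, -0.003]
ft_force: [-0.9, 0.6, 0.5]
width: 0.0871
grip_force: 0.0
9.73 tcp [0.5376 0.018  0.073 ] toolx [-0.436  0.9    0.002] z [-0.009 -0.001 -1.   ] F [-0.9  0.6  0.5] w 0.0871 j [-0.51  0.32  0.46  1.88 -0.17  0.99  0.47]
```

View pics/d4.png

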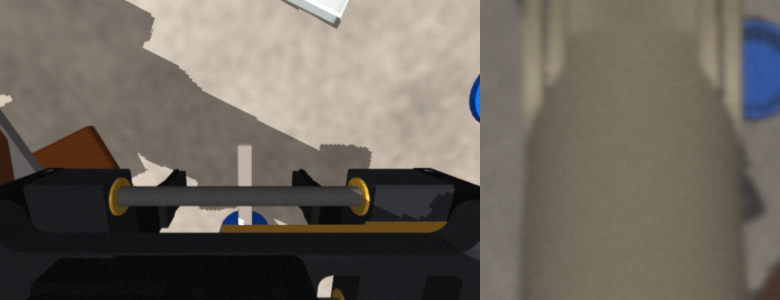

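The wrist view shows the white handle centred between the fingers (col 244 of 480) and parallel to the tool's x. Its end is at row 146 of 300.

```bash
python3 -m crank '[{"claw":-1,"dx":0,"dy":0,"dz":0.85,"ax":0,"ay":0,"az":0},{"claw":-1,"dx":0,"dy":0,"dz":0.85,"ax":0,"ay":0,"az":0},{"claw":0,"dx":0,"dy":0,"dz":0,"ax":0,"ay":0,"az":0},{"claw":1,"dx":0,"dy":0,"dz":0,"ax":0,"ay":0,"az":0},{"claw":1,"dx":0,"dy":0,"dz":0,"ax":0,"ay":0,"az":0},{"claw":1,"dx":0,"dy":0,"dz":0,"ax":0,"ay":0,"az":0},{"claw":1,"dx":0,"dy":0,"dz":0,"ax":0,"ay":0,"az":0},{"claw":1,"dx":0,"dy":0,"dz":0,"ax":0,"ay":0,"az":0}]' 15; python3 -m crank '[{"claw":1,"dx":0,"dy":0,"dz":0,"ax":0,"ay":0,"az":0},{"claw":1,"dx":0,"dy":0,"dz":0,"ax":0,"ay":0,"az":0},{"claw":1,"dx":0,"dy":0,"dz":0,"ax":0,"ay":0,"az":0},{"claw":1,"dx":0,"dy":0,"dz":0,"ax":0,"ay":0,"az":0}]'; python3 - <<'E'
from h import *
S,R=st();s,c=wrist();im=c["color"].astype(int)
for row in range(150,240,8):
    q=im[row,300:350];w=np.where(q.min(1)>140)[0];print(row,w.min()+300 if len(w) else None,w.max()+300 if len(w) else None)
col=im[140:260,325].min(1);print(col.tolist())
for v in range(170,230,6):print(v,(R.T@(ray(c,(325,v),.036)-S["ee_pos"])).round(4))
E
```

```text
time: 10.5
ee_pos: [0.5413, 0.0194, 0.0278]
eef_rot: [0.53, 0.848, 0.001, 0.0]
ft_force: [-0.4, -0.5, -0.6]
width: 0.0547
grip_force: 0.0
time: 10.83
ee_pos: [0.5406, 0.0193, 0.0267]
eef_rot: [0.53, 0.848, -0.0, -0.0]
ft_force: [-0.7, -0.2, 0.7]
width: 0.0281
grip_force: 0.0
10.83 tcp [0.5406 0.0193 0.0267] toolx [-0.438  0.899  0.   ] z [-0.  0. -1.] F [-0.7 -0.2  0.7] w 0.0281 j [-0.49  0.39  0.44  1.91 -0.21  0.89  0.5 ]
150 338 349
158 347 349
166 None None
174 None None
182 None None
190 None None
198 None None
206 None None
214 310 333
222 310 333
230 310 333
238 310 333
[191, 187, 190, 172, 126, 104, 105, 110, 110, 109, 104, 107, 105, 108, 104, 105, 106, 105, 101, 108, 105, 100, 102, 101, 98, 101, 101, 99, 104, 101, 101, 102, 102, 101, 103, 105, 105, 104, 106, 102, 99, 105, 101, 101, 102, 99, 99, 99, 104, 98, 100, 99, 98, 100, 102, 101, 98, 99, 97, 97, 96, 95, 98, 100, 95, 100, 96, 100, 108, 114, 117, 120, 132, 153, 165, 170, 172, 175, 178, 174, 173, 173, 175, 176, 173, 177, 177, 170, 175, 176, 176, 176, 173, 174, 174, 174, 175, 174, 173, 175, 171, 172, 173, 171, 174, 173, 170, 152, 91, 51, 47, 51, 57, 54, 57, 57, 60, 62, 62, 66]
170 [ 0.0492  0.0044 -0.0093]
176 [ 0.0462  0.0044 -0.0093]
182 [ 0.043   0.0044 -0.0093]
188 [ 0.0399  0.0045 -0.0093]
194 [ 0.0367  0.0045 -0.0093]
200 [ 0.0335  0.0045 -0.0093]
206 [ 0.0303  0.0045 -0.0093]
212 [ 0.027   0.0045 -0.0093]
218 [ 0.0237  0.0045 -0.0093]
224 [ 0.0203  0.0046 -0.0093]
```

```bash
python3 -m crank '[{"claw":1,"dx":0,"dy":0,"dz":0.1,"ax":0,"ay":0,"az":0},{"claw":1,"dx":0,"dy":0,"dz":0,"ax":0,"ay":0,"az":0},{"claw":1,"dx":0,"dy":0,"dz":0,"ax":0,"ay":0,"az":0},{"claw":1,"dx":0,"dy":0,"dz":0,"ax":0,"ay":0,"az":0},{"claw":1,"dx":0,"dy":0,"dz":0,"ax":0,"ay":0,"az":0}]'; python3 - <<'E'
from h import *
S,R=st();s,c=wrist();im=c["color"].astype(int)
for row in(214,230,240):
    w=np.where(im[row,300:350].min(1)>140)[0];print(row,w.min()+300,w.max()+300)
col=im[195:225,322].min(1);print(col.tolist())
c=r.camera("top");p=cv2.imread("pics/top0.png");h=cv2.cvtColor(p,cv2.COLOR_BGR2HSV).astype(int)[165:192,375:405]
m=(h[...,0]>18)&(h[...,0]<35)&(h[...,1]>90);q=np.argwhere(m)[:,::-1]+[375,165];print(q.tolist())
f=ray(c,q.mean(0),.068);print(f,f+.022*np.array([.663,-.749,0]))
E
```

```text
time: 11.3
ee_pos: [0.5405, 0.0192, 0.0235]
eef_rot: [0.53, 0.848, -0.0, -0.0]
ft_force: [-0.8, 0.9, -0.9]
width: 0.0137
grip_force: 14.9
11.3 tcp [0.5405 0.0192 0.0235] toolx [-0.438  0.899  0.   ] z [-0.001 -0.    -1.   ] F [-0.8  0.9 -0.9] w 0.0137 j [-0.49  0.39  0.44  1.91 -0.21  0.88  0.5 ]Traceback (most recent call last):
  File "<stdin>", line 4, in <module>
    return umr_minimum(a, axis, None, out, keepdims, initial, where)
ValueError: zero-size array to reduction operation minimum which has no identity
```

```bash
python3 - <<'E'
from h import *
S=r.read_state();R=Ro.from_quat(S["eef_rot"]).as_matrix();s,c=wrist();im=c["color"].astype(int)
print(im[195:235,319].min(1).tolist())
for v in(208,212,216,220):print(v,(R.T@(ray(c,(319,v),.036)-S["ee_pos"])).round(4))
c=r.camera("top");p=cv2.imread("pics/top0.png");h=cv2.cvtColor(p,cv2.COLOR_BGR2HSV).astype(int)[165:192,375:405]
m=(h[...,0]>18)&(h[...,0]<35)&(h[...,1]>90);q=np.argwhere(m)[:,::-1]+[375,165];print(q.tolist())
f=ray(c,q.mean(0),.068);print(f,f+.022*np.array([.663,-.749,0]))
E
```

```text
[98, 94, 95, 97, 96, 94, 94, 91, 95, 95, 96, 98, 96, 95, 99, 112, 113, 119, 120, 124, 146, 165, 163, 169, 170, 168, 171, 172, 170, 173, 170, 169, 172, 169, 169, 168, 173, 169, 170, 171]
208 [ 0.0301  0.0014 -0.0124]
212 [ 0.0279  0.0014 -0.0124]
216 [ 0.0258  0.0014 -0.0124]
220 [ 0.0236  0.0014 -0.0124]
[[384, 172], [384, 173], [385, 173], [385, 174], [386, 174], [386, 175], [387, 175], [387, 176], [388, 176], [388, 177], [389, 177], [389, 178], [390, 178], [390, 179], [391, 179], [391, 180], [392, 180], [392, 181], [393, 181], [393, 182], [394, 182], [394, 183]]
[ 0.62595816 -0.1483675   0.068     ] [ 0.64054416 -0.1648455   0.068     ]
```

```bash
python3 -m crank '[{"claw":1,"dx":-0.334,"dy":0.023,"dz":0,"ax":0,"ay":0,"az":0},{"claw":1,"dx":-0.334,"dy":0.023,"dz":0,"ax":0,"ay":0,"az":0},{"claw":1,"dx":-0.334,"dy":0.023,"dz":0,"ax":0,"ay":0,"az":0},{"claw":1,"dx":-0.334,"dy":0.023,"dz":0,"ax":0,"ay":0,"az":0},{"claw":1,"dx":-0.334,"dy":0.023,"dz":0,"ax":0,"ay":0,"az":0},{"claw":1,"dx":-0.334,"dy":0.023,"dz":0,"ax":0,"ay":0,"az":0},{"claw":1,"dx":-0.334,"dy":0.023,"dz":0,"ax":0,"ay":0,"az":0},{"claw":1,"dx":-0.334,"dy":0.023,"dz":0,"ax":0,"ay":0,"az":0}]'; python3 -m crank '[{"claw":1,"dx":-0.334,"dy":0.023,"dz":0,"ax":0,"ay":0,"az":0},{"claw":1,"dx":-0.334,"dy":0.023,"dz":0,"ax":0,"ay":0,"az":0},{"claw":1,"dx":-0.334,"dy":0.023,"dz":0,"ax":0,"ay":0,"az":0},{"claw":1,"dx":-0.334,"dy":0.023,"dz":0,"ax":0,"ay":0,"az":0},{"claw":1,"dx":0,"dy":0,"dz":0,"ax":0,"ay":0,"az":0},{"claw":1,"dx":0,"dy":0,"dz":0,"ax":0,"ay":0,"az":0}]';python3 -c 'from h import *
st()'
```

```text
time: 12.12
ee_pos: [0.5812, -0.0515, 0.0236]
eef_rot: [0.53, 0.848, -0.0, -0.0]
ft_force: [0.2, -0.4, 0.1]
width: 0.0139
grip_force: 14.9
time: 12.62
ee_pos: [0.6008, -0.0861, 0.0236]
eef_rot: [0.531, 0.848, -0.0, 0.0]
ft_force: [-0.2, -0.1, -0.8]
width: 0.0138
grip_force: 14.9
12.62 tcp [ 0.6008 -0.0861  0.0236] toolx [-0.437  0.9   -0.   ] z [-0. -0. -1.] F [-0.2 -0.1 -0.8] w 0.0138 j [-0.29  0.52  0.45  1.74 -0.27  0.94  0.72]
```

```bash
python3 -m crank '[{"claw":-0.5,"dx":0,"dy":0,"dz":0,"ax":0,"ay":0,"az":0},{"claw":-0.5,"dx":0,"dy":0,"dz":0,"ax":0,"ay":0,"az":0},{"claw":-0.5,"dx":0,"dy":0,"dz":0,"ax":0,"ay":0,"az":0},{"claw":-0.5,"dx":0,"dy":0,"dz":0,"ax":0,"ay":0,"az":0},{"claw":-0.5,"dx":0,"dy":0,"dz":-0.3,"ax":0,"ay":0,"az":0},{"claw":-0.5,"dx":0,"dy":0,"dz":-0.6,"ax":0,"ay":0,"az":0},{"claw":-0.5,"dx":0.3,"dy":0,"dz":-0.9,"ax":0,"ay":0,"az":0},{"claw":-0.5,"dx":0.3,"dy":0,"dz":-1,"ax":0,"ay":0,"az":0}]';python3 -m crank '[{"claw":-1,"dx":0.8,"dy":0,"dz":-1,"ax":0,"ay":0,"az":0},{"claw":-1,"dx":0.8,"dy":0,"dz":-1,"ax":0,"ay":0,"az":0},{"claw":-1,"dx":0.8,"dy":0,"dz":-1,"ax":0,"ay":0,"az":0},{"claw":-1,"dx":0.8,"dy":0,"dz":-1,"ax":0,"ay":0,"az":0},{"claw":-1,"dx":0.8,"dy":0,"dz":-1,"ax":0,"ay":0,"az":0},{"claw":-1,"dx":0.8,"dy":0,"dz":-1,"ax":0,"ay":0,"az":0},{"claw":-1,"dx":0,"dy":0,"dz":0,"ax":0,"ay":0,"az":0}]';python3 - <<'E'
from h import *
st()
c=r.camera("top");s=r.camera("scene")
a=cv2.resize(c["color"][115:215,350:450],None,fx=4,fy=4,interpolation=2);b=cv2.resize(s["color"][180:280,190:290],None,fx=4,fy=4,interpolation=2)
cv2.imwrite("pics/d5.png",np.hstack([a,b])[:,:,::-1])
for u,v in((.639,-.165),):
  print(proj(c,[u,v,.04])-[350,115],proj(s,[u,v,.02])-[190,180],"pred handle ends top",[(proj(c,[u-.438*d,v+.899*d,.036])-[350,115])*4 for d in(.033,.115)])
E
```

```text
time: 13.28
ee_pos: [0.5919, -0.0693, 0.1083]
eef_rot: [0.531, 0.848, -0.001, -0.001]
ft_force: [0.4, 0.5, 1.0]
width: 0.0594
grip_force: 0.0
time: 13.87
ee_pos: [0.5302, 0.0654, 0.2944]
eef_rot: [0.528, 0.849, 0.004, 0.002]
ft_force: [0.1, 0.7, 0.2]
width: 0.0863
grip_force: 0.0
13.87 tcp [0.5302 0.0654 0.2944] toolx [-0.443  0.897  0.001] z [ 0.008  0.005 -1.   ] F [0.1 0.7 0.2] w 0.0863 j [-0.61  0.09  0.44  1.63 -0.04  1.42  0.29]
[43.94318623 59.84722569] [67.58166403 56.2223686 ] pred handle ends top [array([129.36663186, 264.15632367]), array([ 15.41809828, 322.42755648])]
```

View pics/d5.png

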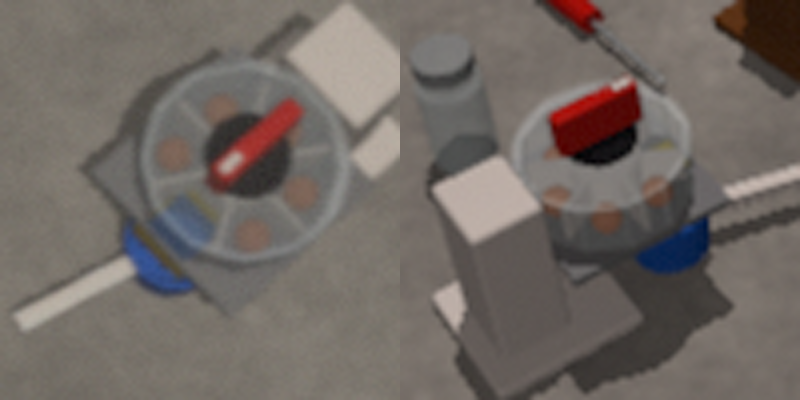

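The bowl sits where predicted: the handle runs from crop (132,266) to (18,322), against predictions of (129,264) and (15,322). Next I'll check the knob axis and work out the move.

```bash
python3 - <<'E'
from h import *
c=r.camera("top");s=r.camera("scene")
for ang in(131.5,):
  d=np.array([np.cos(np.radians(ang)),np.sin(np.radians(ang)),0])
  for A in([.665,-.195,.177],):
    for e in(1,-1):
      print(e,"top",((proj(c,A+e*.032*d)-[350,115])*4).round(),"bot",((proj(c,A+e*.032*d-[0,0,.034])-[350,115])*4).round(),"scene",((proj(s,A+e*.032*d)-[190,180])*4).round()+[400,0])
S,R=st();D=np.array([.665,-.195,.25])-S["ee_pos"];print("tool delta units now",R.T@D/.03)
h=np.radians(131.5);x=np.array([np.cos(h),np.sin(h)]);y=np.array([np.sin(h),-np.cos(h)]);print("at 131.5:",x@D[:2]/.03,y@D[:2]/.03)
E
```

```text
1 top [218. 175.] bot [209. 190.] scene [635.  79.]
-1 top [298. 101.] bot [287. 118.] scene [552. 120.]
14.07 tcp [0.5296 0.0595 0.2872] toolx [-0.437  0.899  0.   ] z [-0.001 -0.    -1.   ] F [ 0.2 -0.  -0.4] w 0.0871 j [-0.6   0.1   0.44  1.64 -0.04  1.41  0.29]
tool delta units now [-9.60398467  0.35333071  1.23830586]
at 131.5: -9.34544493798628 -2.240964449497046
```

```bash
python3 -m crank '[{"claw":-1,"dx":-0.96,"dy":0.035,"dz":0,"ax":0,"ay":0,"az":0},{"claw":-1,"dx":-0.96,"dy":0.035,"dz":0,"ax":0,"ay":0,"az":0},{"claw":-1,"dx":-0.96,"dy":0.035,"dz":0,"ax":0,"ay":0,"az":0},{"claw":-1,"dx":-0.96,"dy":0.035,"dz":0,"ax":0,"ay":0,"az":0},{"claw":-1,"dx":-0.96,"dy":0.035,"dz":0,"ax":0,"ay":0,"az":0},{"claw":-1,"dx":-0.96,"dy":0.035,"dz":0,"ax":0,"ay":0,"az":0},{"claw":-1,"dx":-0.96,"dy":0.035,"dz":0,"ax":0,"ay":0,"az":0},{"claw":-1,"dx":-0.96,"dy":0.035,"dz":0,"ax":0,"ay":0,"az":0}]';python3 -m crank '[{"claw":-1,"dx":-0.96,"dy":0.035,"dz":0,"ax":0,"ay":0,"az":0},{"claw":-1,"dx":-0.96,"dy":0.035,"dz":0,"ax":0,"ay":0,"az":0},{"claw":-1,"dx":0,"dy":0,"dz":0,"ax":0,"ay":0,"az":-1},{"claw":-1,"dx":0,"dy":0,"dz":0,"ax":0,"ay":0,"az":-1},{"claw":-1,"dx":0,"dy":0,"dz":0,"ax":0,"ay":0,"az":-0.58},{"claw":-1,"dx":0,"dy":0,"dz":0,"ax":0,"ay":0,"az":0},{"claw":-1,"dx":0,"dy":0,"dz":0,"ax":0,"ay":0,"az":0}]';python3 - <<'E'
from h import *
S,R=st();print(np.degrees(np.arctan2(R[1,0],R[0,0])),R.T@(np.array([.665,-.195,.154])-S["ee_pos"])/.03)
E
```

```text
time: 14.73
ee_pos: [0.6381, -0.1457, 0.2861]
eef_rot: [0.531, 0.847, -0.001, -0.001]
ft_force: [-0.1, 0.1, 1.0]
width: 0.0873
grip_force: 0.0
time: 15.32
ee_pos: [0.6648, -0.195, 0.2864]
eef_rot: [0.413, 0.911, -0.0, -0.001]
ft_force: [0.5, -0.9, 0.0]
width: 0.0873
grip_force: 0.0
15.32 tcp [ 0.6648 -0.195   0.2864] toolx [-0.659  0.752  0.001] z [-0.002 -0.    -1.   ] F [ 0.5 -0.9  0. ] w 0.0873 j [-0.12  0.5   0.54  1.19 -0.25  1.51  1.09]
131.233380403342 [-0.01102854  0.01151435  4.41440756]
```

Aligned with the paddle. I'll descend and close gently.

```bash
python3 -m crank '[{"claw":-1,"dx":0,"dy":0,"dz":0.8,"ax":0,"ay":0,"az":0},{"claw":-1,"dx":0,"dy":0,"dz":0.8,"ax":0,"ay":0,"az":0},{"claw":-1,"dx":0,"dy":0,"dz":0.8,"ax":0,"ay":0,"az":0},{"claw":-1,"dx":0,"dy":0,"dz":0.7,"ax":0,"ay":0,"az":0},{"claw":-1,"dx":0,"dy":0,"dz":0.7,"ax":0,"ay":0,"az":0},{"claw":-1,"dx":0,"dy":0,"dz":0.5,"ax":0,"ay":0,"az":0},{"claw":0,"dx":0,"dy":0,"dz":0,"ax":0,"ay":0,"az":0},{"claw":1,"dx":0,"dy":0,"dz":0,"ax":0,"ay":0,"az":0}]' 15;python3 -m crank '[{"claw":1,"dx":0,"dy":0,"dz":0,"ax":0,"ay":0,"az":0},{"claw":1,"dx":0,"dy":0,"dz":0,"ax":0,"ay":0,"az":0},{"claw":1,"dx":0,"dy":0,"dz":0,"ax":0,"ay":0,"az":0},{"claw":1,"dx":0,"dy":0,"dz":0,"ax":0,"ay":0,"az":0},{"claw":1,"dx":0,"dy":0,"dz":0,"ax":0,"ay":0,"az":0},{"claw":1,"dx":0,"dy":0,"dz":0,"ax":0,"ay":0,"az":0},{"claw":1,"dx":0,"dy":0,"dz":0,"ax":0,"ay":0,"az":0},{"claw":1,"dx":0,"dy":0,"dz":0,"ax":0,"ay":0,"az":0}]';python3 - <<'E'
from h import *
S,R=st();print(np.degrees(np.arctan2(R[1,0],R[0,0])),R.T@(np.array([.665,-.195,.154])-S["ee_pos"])/.03)
E
```

```text
time: 15.98
ee_pos: [0.6648, -0.1941, 0.158]
eef_rot: [0.412, 0.911, -0.0, -0.001]
ft_force: [0.0, -0.5, 0.6]
width: 0.0798
grip_force: 0.0
time: 16.65
ee_pos: [0.6654, -0.1939, 0.1587]
eef_rot: [0.411, 0.912, -0.0, -0.0]
ft_force: [-0.5, -1.5, 0.2]
width: 0.0283
grip_force: 0.0
16.65 tcp [ 0.6654 -0.1939  0.1587] toolx [-0.662  0.75   0.   ] z [-0.  0. -1.] F [-0.5 -1.5  0.2] w 0.0283 j [-0.13  0.56  0.51  1.38 -0.27  1.27  1.12]
131.4469939115391 [-0.01874147 -0.0332574   0.15685361]
```

```bash
python3 -m crank '[{"claw":1,"dx":0,"dy":0,"dz":0.1,"ax":0,"ay":0,"az":0},{"claw":1,"dx":0,"dy":0,"dz":0,"ax":0,"ay":0,"az":0},{"claw":1,"dx":0,"dy":0,"dz":0,"ax":0,"ay":0,"az":0},{"claw":1,"dx":0,"dy":0,"dz":0,"ax":0,"ay":0,"az":0},{"claw":1,"dx":0,"dy":0,"dz":0,"ax":0,"ay":0,"az":0}]' 25;python3 - <<'E'
from h import *
S,R=st();print(np.degrees(np.arctan2(R[1,0],R[0,0])),S["grip_force"],S["torque"])
E
```

```text
time: 17.07
ee_pos: [0.6646, -0.1943, 0.155]
eef_rot: [0.411, 0.911, -0.0, -0.001]
ft_force: [-2.4, -2.1, -3.3]
width: 0.0139
grip_force: 25.0
17.07 tcp [ 0.6646 -0.1943  0.155 ] toolx [-0.662  0.75   0.001] z [-0.002 -0.    -1.   ] F [-2.4 -2.1 -3.3] w 0.0139 j [-0.12  0.57  0.51  1.38 -0.27  1.27  1.12]
131.41535500239195 24.991581758949906 [-0.45563159  0.59092227  0.06403641]
```

```bash
python3 -m crank '[{"claw":1,"dx":0,"dy":0,"dz":0,"ax":0,"ay":0,"az":0.7},{"claw":1,"dx":0,"dy":0,"dz":0,"ax":0,"ay":0,"az":0.7},{"claw":1,"dx":0,"dy":0,"dz":0,"ax":0,"ay":0,"az":0.7},{"claw":1,"dx":0,"dy":0,"dz":0,"ax":0,"ay":0,"az":0.7},{"claw":1,"dx":0,"dy":0,"dz":0,"ax":0,"ay":0,"az":0.7},{"claw":1,"dx":0,"dy":0,"dz":0,"ax":0,"ay":0,"az":0.7},{"claw":1,"dx":0,"dy":0,"dz":0,"ax":0,"ay":0,"az":0.7},{"claw":1,"dx":0,"dy":0,"dz":0,"ax":0,"ay":0,"az":0.7}]';python3 -m crank '[{"claw":1,"dx":0,"dy":0,"dz":0,"ax":0,"ay":0,"az":0.7},{"claw":1,"dx":0,"dy":0,"dz":0,"ax":0,"ay":0,"az":0.7},{"claw":1,"dx":0,"dy":0,"dz":0,"ax":0,"ay":0,"az":0.7},{"claw":1,"dx":0,"dy":0,"dz":0,"ax":0,"ay":0,"az":0.7},{"claw":1,"dx":0,"dy":0,"dz":0,"ax":0,"ay":0,"az":0.7},{"claw":1,"dx":0,"dy":0,"dz":0,"ax":0,"ay":0,"az":0.7},{"claw":1,"dx":0,"dy":0,"dz":0,"ax":0,"ay":0,"az":0.2},{"claw":1,"dx":0,"dy":0,"dz":0,"ax":0,"ay":0,"az":0}]';python3 - <<'E'
from h import *
S,R=st();print(np.degrees(np.arctan2(R[1,0],R[0,0])),S["grip_force"],S["torque"])
E
```

```text
time: 17.73
ee_pos: [0.6655, -0.194, 0.155]
eef_rot: [0.658, 0.753, -0.0, 0.0]
ft_force: [1.3, -2.8, -7.4]
width: 0.014
grip_force: 25.0
time: 18.4
ee_pos: [0.6663, -0.1938, 0.1553]
eef_rot: [0.812, 0.584, 0.0, 0.001]
ft_force: [6.0, -3.5, -7.6]
width: 0.0137
grip_force: 25.0
18.4 tcp [ 0.6663 -0.1938  0.1553] toolx [ 0.318  0.948 -0.   ] z [ 0.002 -0.001 -1.   ] F [ 6.  -3.5 -7.6] w 0.0137 j [-0.26  0.62  0.72  1.39 -0.41  1.29  0.16]
71.46752444198468 25.006712672766298 [-0.71957877 -1.1909435  -0.0963306 ]
```

```bash
python3 -m crank '[{"claw":1,"dx":0,"dy":0,"dz":0,"ax":0,"ay":0,"az":0.7},{"claw":1,"dx":0,"dy":0,"dz":0,"ax":0,"ay":0,"az":0.7},{"claw":1,"dx":0,"dy":0,"dz":0,"ax":0,"ay":0,"az":0.7},{"claw":1,"dx":0,"dy":0,"dz":0,"ax":0,"ay":0,"az":0.7},{"claw":1,"dx":0,"dy":0,"dz":0,"ax":0,"ay":0,"az":0.7},{"claw":1,"dx":0,"dy":0,"dz":0,"ax":0,"ay":0,"az":0.7},{"claw":1,"dx":0,"dy":0,"dz":0,"ax":0,"ay":0,"az":0.7},{"claw":1,"dx":0,"dy":0,"dz":0,"ax":0,"ay":0,"az":0.7}]';python3 -m crank '[{"claw":1,"dx":0,"dy":0,"dz":0,"ax":0,"ay":0,"az":0.7},{"claw":1,"dx":0,"dy":0,"dz":0,"ax":0,"ay":0,"az":0.7},{"claw":1,"dx":0,"dy":0,"dz":0,"ax":0,"ay":0,"az":0.7},{"claw":1,"dx":0,"dy":0,"dz":0,"ax":0,"ay":0,"az":0.7},{"claw":1,"dx":0,"dy":0,"dz":0,"ax":0,"ay":0,"az":0.7},{"claw":1,"dx":0,"dy":0,"dz":0,"ax":0,"ay":0,"az":0.7},{"claw":1,"dx":0,"dy":0,"dz":0,"ax":0,"ay":0,"az":0.2},{"claw":1,"dx":0,"dy":0,"dz":0,"ax":0,"ay":0,"az":0}]';python3 - <<'E'
from h import *
S,R=st();print(np.degrees(np.arctan2(R[1,0],R[0,0])),S["grip_force"],S["torque"])
c=r.camera("top");s=r.camera("scene")
a=cv2.resize(c["color"][115:215,350:450],None,fx=4,fy=4,interpolation=2);b=cv2.resize(s["color"][180:280,190:290],None,fx=4,fy=4,interpolation=2)
cv2.imwrite("pics/d6.png",np.hstack([a,b])[:,:,::-1])
E
```

```text
time: 19.07
ee_pos: [0.6672, -0.1943, 0.1553]
eef_rot: [0.946, 0.324, 0.001, 0.002]
ft_force: [11.2, -5.8, -12.7]
width: 0.0143
grip_force: 25.7
time: 19.73
ee_pos: [0.669, -0.1928, 0.1557]
eef_rot: [0.995, 0.102, 0.003, 0.001]
ft_force: [17.6, -4.2, -11.3]
width: 0.0231
grip_force: 43.9
19.73 tcp [ 0.669  -0.1928  0.1557] toolx [0.979 0.203 0.006] z [ 0.006 -0.002 -1.   ] F [ 17.6  -4.2 -11.3] w 0.0231 j [-0.37  0.7   0.93  1.39 -0.56  1.32 -0.79]
11.718344732267875 43.93109409025783 [-0.79498882 -3.53163747  1.52539662]
```

```bash
python3 -m crank '[{"claw":1,"dx":0,"dy":0,"dz":0,"ax":0,"ay":0,"az":-0.7},{"claw":1,"dx":0,"dy":0,"dz":0,"ax":0,"ay":0,"az":-0.7},{"claw":1,"dx":0,"dy":0,"dz":0,"ax":0,"ay":0,"az":-0.7},{"claw":1,"dx":0,"dy":0,"dz":0,"ax":0,"ay":0,"az":0}]';python3 - <<'E'
from h import *
S,R=st();print(np.degrees(np.arctan2(R[1,0],R[0,0])),S["grip_force"],S["torque"])
s=r.camera("scene");h=cv2.cvtColor(s["color"],cv2.COLOR_RGB2HSV).astype(int);h0=cv2.cvtColor(cv2.imread("pics/scene0.png"),cv2.COLOR_BGR2HSV).astype(int)
for H in(h0,h):
    q=H[190:235,205:275];m=((q[...,0]<6)|(q[...,0]>174))&(q[...,1]>170)&(q[...,2]>70)
    o=(q[...,0]>=6)&(q[...,0]<16)&(q[...,1]>70)
    for i in range(0,45): print("".join("R" if m[i,j] else "o" if o[i,j] else "#" if q[i,j,2]<50 else "." for j in range(70)))
E
```

```text
time: 20.17
ee_pos: [0.6677, -0.1938, 0.1557]
eef_rot: [0.977, 0.212, 0.002, 0.001]
ft_force: [12.1, -5.5, -10.0]
width: 0.0187
grip_force: 24.7
20.17 tcp [ 0.6677 -0.1938  0.1557] toolx [0.91  0.415 0.004] z [ 0.005 -0.001 -1.   ] F [ 12.1  -5.5 -10. ] w 0.0187 j [-0.35  0.68  0.88  1.39 -0.52  1.31 -0.59]
24.50508382535555 24.670261807930842 [-0.94832234 -2.53915011  0.4775648 ]
......................................................................
......................................................................
......................................................................
......................................................................
......................................................................
......................................................................
..#...................................................................
......................................................................
......................................................................
......................................................................
......
[... 4973 characters left out ...]
..........oo.................................................
......................................................................
......................................................................
......................................................................
......................................................................
......................................................................
......................................................................
......................................................................
..............................oooo....................................
............................ooooooo...................................
```

```bash
python3 -m crank '[{"claw":1,"dx":0,"dy":0,"dz":0,"ax":0,"ay":0,"az":-0.7},{"claw":1,"dx":0,"dy":0,"dz":0,"ax":0,"ay":0,"az":-0.7},{"claw":1,"dx":0,"dy":0,"dz":0,"ax":0,"ay":0,"az":-0.7},{"claw":1,"dx":0,"dy":0,"dz":0,"ax":0,"ay":0,"az":-0.5},{"claw":1,"dx":0,"dy":0,"dz":0,"ax":0,"ay":0,"az":0},{"claw":1,"dx":0,"dy":0,"dz":0,"ax":0,"ay":0,"az":0}]'; python3 - <<'E'
from h import *
S,R=st();print(np.degrees(np.arctan2(R[1,0],R[0,0])),S["grip_force"],S["torque"])
E
python3 -m crank '[{"claw":1,"dx":0,"dy":0,"dz":0,"ax":0,"ay":0,"az":-0.7},{"claw":1,"dx":0,"dy":0,"dz":0,"ax":0,"ay":0,"az":-0.7},{"claw":1,"dx":0,"dy":0,"dz":0,"ax":0,"ay":0,"az":-0.7},{"claw":1,"dx":0,"dy":0,"dz":0,"ax":0,"ay":0,"az":0}]'; python3 - <<'E'
from h import *
S,R=st();print(np.degrees(np.arctan2(R[1,0],R[0,0])),S["grip_force"],S["torque"])
E
```

```text
time: 20.72
ee_pos: [0.6662, -0.1952, 0.1555]
eef_rot: [0.94, 0.34, 0.001, 0.001]
ft_force: [7.2, -4.8, -8.3]
width: 0.0138
grip_force: 24.9
20.72 tcp [ 0.6662 -0.1952  0.1555] toolx [0.769 0.639 0.   ] z [ 0.002 -0.002 -1.   ] F [ 7.2 -4.8 -8.3] w 0.0138 j [-0.32  0.65  0.83  1.39 -0.48  1.3  -0.35]
39.7328087506009 24.85712737776339 [-1.37141991 -1.27928834  0.07864597]
time: 21.05
ee_pos: [0.6661, -0.1951, 0.1555]
eef_rot: [0.897, 0.443, 0.0, 0.001]
ft_force: [6.5, -4.8, -8.4]
width: 0.0139
grip_force: 24.9
21.05 tcp [ 0.6661 -0.1951  0.1555] toolx [ 0.608  0.794 -0.001] z [ 0.002 -0.002 -1.   ] F [ 6.5 -4.8 -8.4] w 0.0139 j [-0.29  0.64  0.78  1.39 -0.45  1.3  -0.14]
52.58046807189395 24.91809954168275 [-1.26596461 -1.07796812  0.05093772]
```

```bash
python3 -m crank '[{"claw":1,"dx":0,"dy":0,"dz":0,"ax":0,"ay":0,"az":-0.7},{"claw":1,"dx":0,"dy":0,"dz":0,"ax":0,"ay":0,"az":-0.7},{"claw":1,"dx":0,"dy":0,"dz":0,"ax":0,"ay":0,"az":-0.7},{"claw":1,"dx":0,"dy":0,"dz":0,"ax":0,"ay":0,"az":-0.7},{"claw":1,"dx":0,"dy":0,"dz":0,"ax":0,"ay":0,"az":-0.35},{"claw":1,"dx":0,"dy":0,"dz":0,"ax":0,"ay":0,"az":0},{"claw":1,"dx":0,"dy":0,"dz":0,"ax":0,"ay":0,"az":0},{"claw":1,"dx":0,"dy":0,"dz":0,"ax":0,"ay":0,"az":0}]'; python3 - <<'E'
from h import *
S,R=st();print(np.degrees(np.arctan2(R[1,0],R[0,0])),S["grip_force"],S["torque"])
E
python3 -m crank '[{"claw":1,"dx":0,"dy":0,"dz":0,"ax":0,"ay":0,"az":0},{"claw":1,"dx":0,"dy":0,"dz":0,"ax":0,"ay":0,"az":0},{"claw":1,"dx":0,"dy":0,"dz":0,"ax":0,"ay":0,"az":0},{"claw":1,"dx":0,"dy":0,"dz":0,"ax":0,"ay":0,"az":0},{"claw":1,"dx":0,"dy":0,"dz":0,"ax":0,"ay":0,"az":0},{"claw":1,"dx":0,"dy":0,"dz":0,"ax":0,"ay":0,"az":0}]';  python3 - <<'E'
from h import *
c=r.camera("top");h=cv2.cvtColor(c["color"],cv2.COLOR_RGB2HSV).astype(int)[150:195,370:425]
for q in h: print("".join("B" if abs(p[0]-112)<12 and p[1]>110 else "o" if p[0]<16 and p[1]>60 and p[2]>60 else "y" if 18<p[0]<35 and p[1]>90 else "#" if p[2]<50 else "." for p in q))
E
```

```text
time: 21.72
ee_pos: [0.6659, -0.1951, 0.1555]
eef_rot: [0.813, 0.582, 0.0, 0.001]
ft_force: [5.1, -3.7, -6.8]
width: 0.0141
grip_force: 25.2
21.72 tcp [ 0.6659 -0.1951  0.1555] toolx [ 0.323  0.946 -0.001] z [ 0.001 -0.002 -1.   ] F [ 5.1 -3.7 -6.8] w 0.0141 j [-0.25  0.62  0.72  1.39 -0.41  1.29  0.15]
71.15491622824959 25.158422235399485 [-1.08779546 -0.94825    -0.45722508]
time: 22.22
ee_pos: [0.6659, -0.1951, 0.1555]
eef_rot: [0.813, 0.582, 0.0, 0.001]
ft_force: [4.9, -5.1, -7.9]
width: 0.0137
grip_force: 25.2
.......................................................
.......................................................
.......................................................
.......................................................
.......................................................
.......................................................
.......................................................
.......................................................
.......................................................
.......................................................
...................
[... 1240 characters left out ...]
............................
.......................................................
.......................................................
.......................................................
.......................................................
.......................................................
.......................................................
.......................................................
.......................................................
.......................................................
.......................................................
.......................................................
.......................................................
```

```bash
python3 -m crank '[{"claw":-1,"dx":0,"dy":0,"dz":0,"ax":0,"ay":0,"az":0},{"claw":-1,"dx":0,"dy":0,"dz":0,"ax":0,"ay":0,"az":0},{"claw":-1,"dx":0,"dy":0,"dz":0,"ax":0,"ay":0,"az":0},{"claw":-1,"dx":0,"dy":0,"dz":-0.5,"ax":0,"ay":0,"az":0},{"claw":-1,"dx":0,"dy":0,"dz":-1,"ax":0,"ay":0,"az":0},{"claw":-1,"dx":0,"dy":0,"dz":-1,"ax":0,"ay":0,"az":0},{"claw":-1,"dx":0,"dy":0,"dz":-1,"ax":0,"ay":0,"az":0},{"claw":-1,"dx":0,"dy":0,"dz":-1,"ax":0,"ay":0,"az":0}]';python3 -m crank '[{"claw":-1,"dx":0.8,"dy":-0.8,"dz":0,"ax":0,"ay":0,"az":0},{"claw":-1,"dx":0.8,"dy":-0.8,"dz":0,"ax":0,"ay":0,"az":0},{"claw":-1,"dx":0.8,"dy":-0.8,"dz":0,"ax":0,"ay":0,"az":0},{"claw":-1,"dx":0.8,"dy":-0.8,"dz":0,"ax":0,"ay":0,"az":0},{"claw":-1,"dx":0.8,"dy":-0.8,"dz":0,"ax":0,"ay":0,"az":0},{"claw":-1,"dx":0.8,"dy":-0.8,"dz":0,"ax":0,"ay":0,"az":0},{"claw":-1,"dx":0.8,"dy":-0.8,"dz":0,"ax":0,"ay":0,"az":0},{"claw":-1,"dx":0,"dy":0,"dz":0,"ax":0,"ay":0,"az":0}]';python3 - <<'E'
from h import *
st()
c=r.camera("top");s=r.camera("scene")
a=cv2.resize(c["color"][115:215,350:450],None,fx=4,fy=4,interpolation=2);b=cv2.resize(s["color"][180:280,190:290],None,fx=4,fy=4,interpolation=2)
cv2.imwrite("pics/d7.png",np.hstack([a,b])[:,:,::-1])
E
```

```text
time: 22.93
ee_pos: [0.6653, -0.1936, 0.2925]
eef_rot: [0.813, 0.582, 0.0, -0.0]
ft_force: [-0.1, -0.4, -1.5]
width: 0.059
grip_force: 0.0
time: 23.6
ee_pos: [0.5589, 0.0269, 0.291]
eef_rot: [0.811, 0.586, 0.001, -0.002]
ft_force: [-0.9, 1.3, -0.0]
width: 0.0873
grip_force: 0.0
23.6 tcp [0.5589 0.0269 0.291 ] toolx [0.314 0.949 0.003] z [-0.001  0.004 -1.   ] F [-0.9  1.3 -0. ] w 0.0873 j [-0.76  0.18  0.73  1.58 -0.13  1.43 -0.34]
```

View pics/d7.png

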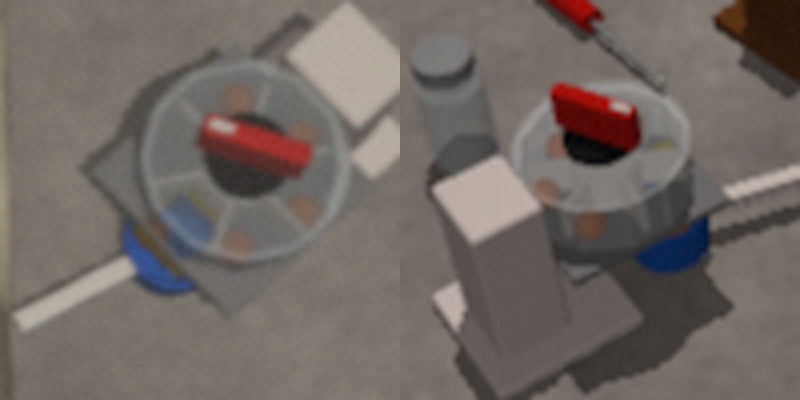

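The picture shows four balls left in the drum, at about (238,98), (303,130), (303,208) and (237,243). The knob is in click 1, with the mark at (222,125), and a reddish spot in the bowl at (155,230) looks like ball 1. So ball 1 fell, and its half-drop probably caused the jam. I'll retake the knob and go more slowly, pausing at each click.

```bash
python3 - <<'E'
from h import *
S,R=st();print(np.degrees(np.arctan2(R[1,0],R[0,0])),R.T@(np.array([.666,-.1955,.2915])-S["ee_pos"])/.03)
# paddle angle fit: red+white mark in top view
c=r.camera("top");h=cv2.cvtColor(c["color"],cv2.COLOR_RGB2HSV).astype(int)
y0,x0=138,395;q=h[y0:y0+28,x0:x0+40];m=((q[...,0]<6)|(q[...,0]>174))&(q[...,1]>150)&(q[...,2]>60)
for i in q[:0]:pass
best=[]
obs=m.astype(np.uint8);wh=(q[...,2]>185)&(q[...,1]<100);obs|=wh.astype(np.uint8)&cv2.dilate(obs,np.ones((5,5),np.uint8))
for a in np.arange(-40,140,1.):
  d=np.array([np.cos(np.radians(a)),np.sin(np.radians(a)),0]);n=np.array([-d[1],d[0],0])
  for dx in(-.002,0,.002):
   for dy in(-.002,0,.002):
    pts=np.array([proj(c,np.array([.666+dx,-.1955+dy,z])+e*.032*d+f*.007*n)-[x0,y0] for z in(.143,.177) for e in(1,-1) for f in(1,-1)],np.float32)
    M=np.zeros((280,400),np.uint8);cv2.fillConvexPoly(M,cv2.convexHull((pts*10+5).astype(np.int32)),1);M=cv2.resize(M*1.,(40,28),interpolation=cv2.INTER_AREA)
    best.append((np.abs(M-obs).sum(),a,dx,dy))
print(obs.sum(),sorted(best)[:6])
E
```

```text
23.7 tcp [0.5604 0.0211 0.2912] toolx [0.319 0.948 0.002] z [ 0.001  0.001 -1.   ] F [ 0.6 -0.5 -0.7] w 0.0871 j [-0.76  0.18  0.74  1.58 -0.13  1.43 -0.33]
71.37288952281149 [-5.71819196  5.64209571 -0.01809661]
121 [(np.float64(176.8699987512082), np.float64(91.0), 0, 0), (np.float64(176.93999874964356), np.float64(86.0), 0, 0), (np.float64(177.13999874517322), np.float64(87.0), 0.002, 0), (np.float64(177.62999873422086), np.float64(85.0), 0, 0.002), (np.float64(177.6599987335503), np.float64(84.0), 0.002, -0.002), (np.float64(177.8299987297505), np.float64(90.0), 0, -0.002)]
```

```bash
python3 -m crank '[{"claw":-1,"dx":-0.817,"dy":0.806,"dz":0,"ax":0,"ay":0,"az":0},{"claw":-1,"dx":-0.817,"dy":0.806,"dz":0,"ax":0,"ay":0,"az":0},{"claw":-1,"dx":-0.817,"dy":0.806,"dz":0,"ax":0,"ay":0,"az":0},{"claw":-1,"dx":-0.817,"dy":0.806,"dz":0,"ax":0,"ay":0,"az":0},{"claw":-1,"dx":-0.817,"dy":0.806,"dz":0,"ax":0,"ay":0,"az":0},{"claw":-1,"dx":-0.817,"dy":0.806,"dz":0,"ax":0,"ay":0,"az":0},{"claw":-1,"dx":-0.817,"dy":0.806,"dz":0,"ax":0,"ay":0,"az":0},{"claw":-1,"dx":0,"dy":0,"dz":0,"ax":0,"ay":0,"az":0}]';python3 -m crank '[{"claw":-1,"dx":0,"dy":0,"dz":0.9,"ax":0,"ay":0,"az":0},{"claw":-1,"dx":0,"dy":0,"dz":0.9,"ax":0,"ay":0,"az":0},{"claw":-1,"dx":0,"dy":0,"dz":0.9,"ax":0,"ay":0,"az":0},{"claw":-1,"dx":0,"dy":0,"dz":0.8,"ax":0,"ay":0,"az":0},{"claw":0,"dx":0,"dy":0,"dz":0.5,"ax":0,"ay":0,"az":0},{"claw":1,"dx":0,"dy":0,"dz":0.4,"ax":0,"ay":0,"az":0},{"claw":1,"dx":0,"dy":0,"dz":0,"ax":0,"ay":0,"az":0},{"claw":1,"dx":0,"dy":0,"dz":0,"ax":0,"ay":0,"az":0}]' 15;python3 - <<'E'
from h import *
S,R=st();print(np.degrees(np.arctan2(R[1,0],R[0,0])))
E
```

```text
time: 24.42
ee_pos: [0.6645, -0.2076, 0.2889]
eef_rot: [0.816, 0.578, -0.003, 0.001]
ft_force: [0.2, -2.0, -1.3]
width: 0.087
grip_force: 0.0
time: 25.08
ee_pos: [0.6652, -0.1988, 0.1588]
eef_rot: [0.814, 0.581, -0.0, 0.0]
ft_force: [0.1, 0.2, 0.3]
width: 0.0678
grip_force: 0.0
25.08 tcp [ 0.6652 -0.1988  0.1588] toolx [ 0.324  0.946 -0.001] z [-0.001 -0.001 -1.   ] F [0.1 0.2 0.3] w 0.0678 j [-0.26  0.62  0.74  1.38 -0.42  1.3   0.17]
71.08843278328705
```

```bash
python3 -m crank '[{"claw":1,"dx":0.11,"dy":0,"dz":0.1,"ax":0,"ay":0,"az":0},{"claw":1,"dx":0,"dy":0,"dz":0,"ax":0,"ay":0,"az":0},{"claw":1,"dx":0,"dy":0,"dz":0,"ax":0,"ay":0,"az":0},{"claw":1,"dx":0,"dy":0,"dz":0,"ax":0,"ay":0,"az":0},{"claw":1,"dx":0,"dy":0,"dz":0,"ax":0,"ay":0,"az":0},{"claw":1,"dx":0,"dy":0,"dz":0,"ax":0,"ay":0,"az":0},{"claw":1,"dx":0,"dy":0,"dz":0,"ax":0,"ay":0,"az":0},{"claw":1,"dx":0,"dy":0,"dz":0,"ax":0,"ay":0,"az":0}]' 15;python3 -m crank '[{"claw":1,"dx":0,"dy":0,"dz":0,"ax":0,"ay":0,"az":0},{"claw":1,"dx":0,"dy":0,"dz":0,"ax":0,"ay":0,"az":0},{"claw":1,"dx":0,"dy":0,"dz":0,"ax":0,"ay":0,"az":0},{"claw":1,"dx":0,"dy":0,"dz":0,"ax":0,"ay":0,"az":0}]';python3 - <<'E'
from h import *
S,R=st();print(np.degrees(np.arctan2(R[1,0],R[0,0])),S["torque"])
E
```

```text
time: 25.75
ee_pos: [0.6665, -0.1946, 0.1557]
eef_rot: [0.813, 0.582, -0.0, -0.0]
ft_force: [-0.1, -0.2, 0.3]
width: 0.0149
grip_force: 0.0
time: 26.08
ee_pos: [0.6662, -0.1945, 0.1557]
eef_rot: [0.813, 0.582, -0.0, -0.0]
ft_force: [-2.6, 2.1, 2.7]
width: 0.0138
grip_force: 14.9
26.08 tcp [ 0.6662 -0.1945  0.1557] toolx [0.323 0.946 0.   ] z [-0.001  0.    -1.   ] F [-2.6  2.1  2.7] w 0.0138 j [-0.27  0.63  0.74  1.38 -0.42  1.29  0.16]
71.14423304758611 [ 0.26693738  0.86329224 -0.08525709]
```

```bash
cat > t.py <<'E'
from h import *
S,R=st();print("head",np.degrees(np.arctan2(R[1,0],R[0,0])).round(2),"grip",S["grip_force"],"T",np.round(S["torque"],2))
E
python3 -m crank '[{"claw":1,"dx":0,"dy":0,"dz":0,"ax":0,"ay":0,"az":0.5},{"claw":1,"dx":0,"dy":0,"dz":0,"ax":0,"ay":0,"az":0.5},{"claw":1,"dx":0,"dy":0,"dz":0,"ax":0,"ay":0,"az":0.5},{"claw":1,"dx":0,"dy":0,"dz":0,"ax":0,"ay":0,"az":0.5},{"claw":1,"dx":0,"dy":0,"dz":0,"ax":0,"ay":0,"az":0.5},{"claw":1,"dx":0,"dy":0,"dz":0,"ax":0,"ay":0,"az":0.5},{"claw":1,"dx":0,"dy":0,"dz":0,"ax":0,"ay":0,"az":0.5},{"claw":1,"dx":0,"dy":0,"dz":0,"ax":0,"ay":0,"az":0}]' >/dev/null; python3 t.py
python3 -m crank '[{"claw":1,"dx":0,"dy":0,"dz":0,"ax":0,"ay":0,"az":0.5},{"claw":1,"dx":0,"dy":0,"dz":0,"ax":0,"ay":0,"az":0.5},{"claw":1,"dx":0,"dy":0,"dz":0,"ax":0,"ay":0,"az":0.5},{"claw":1,"dx":0,"dy":0,"dz":0,"ax":0,"ay":0,"az":0.5},{"claw":1,"dx":0,"dy":0,"dz":0,"ax":0,"ay":0,"az":0.5},{"claw":1,"dx":0,"dy":0,"dz":0,"ax":0,"ay":0,"az":0}]' >/dev/null; python3 t.py
```

```text
26.75 tcp [ 0.6665 -0.1948  0.1557] toolx [ 0.643  0.766 -0.   ] z [-0.    -0.001 -1.   ] F [-1.4 -1.6  1.5] w 0.0142 j [-0.31  0.65  0.82  1.39 -0.47  1.3  -0.17]
head 50.01 grip 14.976803194731474 T [-0.1   0.45  0.05]
27.25 tcp [ 0.6672 -0.1945  0.1557] toolx [0.818 0.576 0.   ] z [ 0.001 -0.001 -1.   ] F [ 2.  -0.6  0.8] w 0.0152 j [-0.34  0.67  0.87  1.39 -0.51  1.31 -0.41]
head 35.16 grip 15.92133063953952 T [-0.15 -0.37  0.38]
```

The second click stalls at the same angle, about 92° of knob turn, so something is wedged there. I'll ease back to click 1 and work out numerically where ball 1 lies.

```bash
python3 -m crank '[{"claw":1,"dx":0,"dy":0,"dz":0,"ax":0,"ay":0,"az":-0.8},{"claw":1,"dx":0,"dy":0,"dz":0,"ax":0,"ay":0,"az":-0.8},{"claw":1,"dx":0,"dy":0,"dz":0,"ax":0,"ay":0,"az":-0.8},{"claw":1,"dx":0,"dy":0,"dz":0,"ax":0,"ay":0,"az":-0.8},{"claw":1,"dx":0,"dy":0,"dz":0,"ax":0,"ay":0,"az":-0.8},{"claw":1,"dx":0,"dy":0,"dz":0,"ax":0,"ay":0,"az":-0.8},{"claw":1,"dx":0,"dy":0,"dz":0,"ax":0,"ay":0,"az":-0.8},{"claw":1,"dx":0,"dy":0,"dz":0,"ax":0,"ay":0,"az":-0.4}]' >/dev/null; python3 t.py; python3 - <<'E'
from h import *
c=r.camera("top");s=r.camera("scene");C=-c["R"].T@c["t"];print("cam",C)
sp=np.array([.639,-.165,0]);x=np.array([.663,-.749,0]);y=np.array([.749,.663,0])
def rd(f):return cv2.resize(cv2.imread(f),(200,100),interpolation=cv2.INTER_AREA).astype(int)
a,b=rd("pics/d5.png"),rd("pics/d7.png")   # top crop cols 0-99, scene crop 100-199
for n,i in(("before",a),("after",b)):
    print(n)
    for v in range(38,72): print("".join("B" if p[0]>p[2]*1.35 else "o" if p[2]>p[0]*1.22 and p[2]>p[1]*1.12 else "y" if p[2]>p[0]*1.3 else "." for p in i[v,28:85]))
for u,v in((388.7,172.5),):
    for z in(.015,.04,.062,.095):
        P=ray(c,(u,v),z)-sp;print(z,"spout frame x,y",(P@x).round(4),(P@y).round(4))
E
```

```text
27.92 tcp [ 0.6662 -0.1943  0.1557] toolx [0.316 0.949 0.001] z [-0.001  0.001 -1.   ] F [-1.6  2.5  2.4] w 0.0139 j [-0.27  0.62  0.74  1.38 -0.42  1.29  0.17]
head 71.59 grip 15.222174420487136 T [ 0.46  0.51 -0.37]
cam [0.34553531 0.01536116 1.28399707]
before
............ooooooo.......oooooooooooooo.................
............ooooooo......ooooo.oooooooo..................
............ooooooo.....ooooo..ooooooo...................
.............ooooo......oooo..ooooooo....................
..............ooo.......ooooooooooo......................
........................oooooooooo.......................
.......................oooooooooo.............ooo........
.......................oooooooooo...........oooooo.......
........................ooooooo............oooooooo......
.........................ooooo.............oooooooo......
....................y.....oo...............oooooooo......
....................yy.....................oooooooo......
............................................ooooooo......
.............................................ooooo.......
...............B........
[... 2559 characters left out ...]
....oooooo......................
....BBBBBB.yo.....BB..........oooo.......................
.....BBBBBB.yy...........................................
.....BBBBBBB.yo..........................................
......BBBBBBB.yy.........................................
......BBBBBBBB..y........................................
......BBBBBBBBB..........................................
.......BBBBBBBBBB.B......................................
.......BBBBBBBBBBBBB.....................................
.........BBBBBBBBBBBB....................................
0.015 spout frame x,y 0.0011 0.0158
0.04 spout frame x,y -0.0055 0.0135
0.062 spout frame x,y -0.0112 0.0115
0.095 spout frame x,y -0.0198 0.0084
```

```bash
python3 - <<'E'
import cv2,numpy as np
for f in("d5","d7","d6"):
    i=cv2.resize(cv2.imread(f"pics/{f}.png"),(200,100),interpolation=cv2.INTER_AREA).astype(int);print(f)
    for v in range(22,72): print("".join("B" if p[0]>p[2]*1.35 else "R" if p[2]>p[0]*2.5 and p[2]>70 else "o" if p[2]>p[0]*1.2 and p[2]>p[1]*1.1 else "y" if p[2]>p[0]*1.25 else "#" if p.max()<60 else "." for p in i[v,125:182]))
E
```

```text
d5
.......................ooRRRoooRRRo......................
.....................oooRRRRRRRRRRo......................
...................ooRRRRRRRRRRRRRo......................
.................ooRRRRRRRRRRRRRRRo......................
...............ooRRRRRRRRRRRRRRRRRRo.....................
.............ooRRRRRRRRRRRRRRRRRRRRo.....................
............oRRRRRRRRRRRRRRRRRRRRRRo.....................
............oRRRRRRRRRRRRRRRRRRRRRRo.....................
............oRRRRRRRRRRRRRRRRRRRRoo......................
............oRRRRRRRRRRRRRRRRRRooo.......................
............oRRRRRRRRRRRRRRRRooo##.......................
.............oRRRRRRRRRRRRRooo####.......................
.............oRRRRRRRRRRRoooo#####.......................
.............oRRRRRRRRRooo########.......yy..............
.............oRRRRRRRooo#########......yyyy..............
............oooRRRRooo###########........................
...........ooooRRooo############.........................
...........oooooo.############...........................
....................########.........................
[... 6908 characters left out ...]
....
....................................###BBBBBBBBBBBBB#....
..............#....................##BBBBBBBBBBBBBBB.....
..............####..............###BBBBBBBBBBBBBBBBB.....
..............####################BBBBBBBBBBBBBBBBBB.....
..............####################BBBBBBBBBBBBBBBBB......
...............################..#BBBBBBBBBBBBBBBB#......
................#############......BBBBBBBBBBBBBB#.......
.................########..........#BBBBBBBBBBB..........
..................#####..............#.BBBB..............
..................###....................................
.........................................................
.........................................................
```

```bash
python3 - <<'E'
from h import *
t=r.camera("top");s=r.camera("scene")
P=lambda c:c["mtx"]@np.c_[c["R"],c["t"]]
X=cv2.triangulatePoints(P(t),P(s),np.array([[388.2],[173.5]]),np.array([[260.5],[237.]]));X=(X[:3]/X[3]).ravel();print("ball1",X)
sp=np.array([.639,-.165,0]);x=np.array([.663,-.749,0]);y=np.array([.749,.663,0]);print((X-sp)@x,(X-sp)@y)
for z in(.015,.03,.045,.05):
    B=ray(t,(388.2,173.5),z);print(z,B.round(3),"sp",((B-sp)@x).round(4),((B-sp)@y).round(4),"scene px",proj(s,B).round(1))
print("rim near/far scene",[proj(s,[.639+d*.7276,-.165+d*.05,.04]).round(1) for d in(.033,-.033)], "tipcol")
# handle check now: is bowl still in place and level
E
```

```text
ball1 [ 0.64641603 -0.15329543  0.02568298]
-0.003849895501746142 0.013314735149749762
0.015 [ 0.649 -0.154  0.015] sp -0.0017 0.0147 scene px [260.9 240. ]
0.03 [ 0.645 -0.152  0.03 ] sp -0.0056 0.0134 scene px [261.2 235.8]
0.045 [ 0.642 -0.15   0.045] sp -0.0095 0.012 scene px [261.6 231.5]
0.05 [ 0.64  -0.149  0.05 ] sp -0.0108 0.0116 scene px [261.7 230.1]
rim near/far scene [array([256., 238.]), array([257.7, 225.7])] tipcol
```

```bash
python3 - <<'E'
from h import *
c=r.camera("top")
for f in("d5","d7"):
    i=cv2.resize(cv2.imread(f"pics/{f}.png"),(200,100),interpolation=cv2.INTER_AREA)[:,:100].astype(int)
    b,g,rr=i[...,0],i[...,1],i[...,2]
    m=((rr>b*1.2)&(rr>g*1.1)&(rr<b*2.2)).astype(np.uint8)
    n,l,st_,ce=cv2.connectedComponentsWithStats(m)
    for k in range(1,n):
        if st_[k,4]>15:
            P=ray(c,ce[k]+[350,115],.095)-[.6655,-.195,0];print(f,ce[k].round(1),st_[k,2:].tolist(),"ang rel spout",(np.degrees(np.arctan2(P[1],P[0]))-131.5).round(1),"r",np.hypot(*P[:2]).round(4))
    # vane scan: brightness along circle r=.048 at z=.134
    v=[]
    for a in range(0,360,4):
        p=proj(c,[.6655+.05*np.cos(np.radians(a+131.5)),-.195+.05*np.sin(np.radians(a+131.5)),.12])-[350,115];v.append(int(cv2.getRectSubPix(i.astype(np.uint8),(1,1),tuple(p.astype(float)))[0,0].sum()))
    print(v)
E
python3 t.py
```

```text
d5 [54.7 27.1] [9, 8, 50] ang rel spout -121.2 r 0.043
d5 [62.  37.3] [26, 25, 155] ang rel spout -160.5 r 0.0184
d5 [43.1 38.2] [9, 9, 58] ang rel spout -63.3 r 0.0402
d5 [74.8 47.6] [9, 8, 57] ang rel spout -237.0 r 0.0401
d5 [62.6 58.3] [8, 8, 53] ang rel spout -299.9 r 0.0376
[307, 306, 306, 308, 303, 302, 340, 375, 349, 326, 307, 307, 311, 315, 321, 323, 320, 321, 326, 323, 323, 341, 362, 339, 322, 320, 322, 320, 323, 326, 322, 318, 318, 313, 314, 318, 328, 363, 351, 319, 314, 320, 321, 321, 312, 290, 284, 273, 276, 306, 327, 335, 355, 359, 339, 325, 326, 336, 328, 328, 328, 329, 325, 324, 328, 325, 329, 358, 356, 333, 322, 320, 313, 316, 315, 306, 303, 305, 306, 304, 316, 334, 373, 358, 328, 308, 290, 282, 296, 307]
d7 [62.4 33.4] [31, 24, 259] ang rel spout -153.2 r 0.0279
d7 [75.8 52. ] [8, 8, 45] ang rel spout -250.1 r 0.0458
d7 [37.9 58.6] [8, 9, 34] ang rel spout -7.1 r 0.0637
d7 [58.9 60.9] [7, 8, 42] ang rel spout 46.0 r 0.043
[302, 306, 307, 304, 305, 308, 350, 368, 335, 320, 323, 322, 318, 317, 320, 331, 327, 322, 326, 325, 330, 346, 359, 334, 316, 316, 316, 316, 323, 326, 322, 314, 312, 312, 316, 319, 336, 364, 337, 311, 307, 314, 315, 318, 322, 321, 324, 322, 325, 330, 326, 333, 359, 352, 325, 320, 316, 310, 304, 311, 319, 321, 326, 329, 325, 319, 331, 360, 355, 331, 324, 318, 317, 318, 316, 316, 316, 316, 321, 320, 323, 338, 370, 345, 325, 308, 291, 285, 296, 303]
28.17 tcp [ 0.6663 -0.1943  0.1556] toolx [0.324 0.946 0.   ] z [-0.001  0.001 -1.   ] F [-2.   2.5  2.8] w 0.014 j [-0.27  0.63  0.74  1.38 -0.42  1.29  0.16]
head 71.12 grip 15.08201855700463 T [ 0.5   0.89 -0.34]
```

```bash
python3 -m crank '[{"claw":1,"dx":0,"dy":0,"dz":0,"ax":0,"ay":0,"az":-1},{"claw":1,"dx":0,"dy":0,"dz":0,"ax":0,"ay":0,"az":-0.7},{"claw":1,"dx":0,"dy":0,"dz":0,"ax":0,"ay":0,"az":0}]' 25 >/dev/null; python3 t.py; python3 -m crank '[{"claw":1,"dx":0,"dy":0,"dz":0,"ax":0,"ay":0,"az":1},{"claw":1,"dx":0,"dy":0,"dz":0,"ax":0,"ay":0,"az":1},{"claw":1,"dx":0,"dy":0,"dz":0,"ax":0,"ay":0,"az":1},{"claw":1,"dx":0,"dy":0,"dz":0,"ax":0,"ay":0,"az":1},{"claw":1,"dx":0,"dy":0,"dz":0,"ax":0,"ay":0,"az":1},{"claw":1,"dx":0,"dy":0,"dz":0,"ax":0,"ay":0,"az":1},{"claw":1,"dx":0,"dy":0,"dz":0,"ax":0,"ay":0,"az":1},{"claw":1,"dx":0,"dy":0,"dz":0,"ax":0,"ay":0,"az":1}]' >/dev/null; python3 t.py;python3 -m crank '[{"claw":1,"dx":0,"dy":0,"dz":0,"ax":0,"ay":0,"az":0},{"claw":1,"dx":0,"dy":0,"dz":0,"ax":0,"ay":0,"az":0}]' >/dev/null; python3 t.py
```

```text
28.42 tcp [ 0.6665 -0.1935  0.1556] toolx [0.146 0.989 0.002] z [-0.     0.002 -1.   ] F [-3.7  5.8  3.4] w 0.0161 j [-0.25  0.61  0.7   1.38 -0.4   1.29  0.33]
head 81.6 grip 28.861482876554874 T [ 1.03  0.77 -0.81]
29.08 tcp [ 0.6664 -0.1952  0.1557] toolx [ 0.838  0.546 -0.001] z [-0.    -0.002 -1.   ] F [-2.9 -1.4  2.2] w 0.0157 j [-0.34  0.67  0.88  1.39 -0.52  1.32 -0.44]
head 33.09 grip 28.038670045207255 T [-0.54  0.93  0.83]
29.25 tcp [ 0.6664 -0.1951  0.1557] toolx [ 0.834  0.552 -0.001] z [-0.    -0.002 -1.   ] F [-2.  -1.3  2.4] w 0.0151 j [-0.34  0.67  0.87  1.39 -0.52  1.32 -0.43]
head 33.53 grip 25.97413586539915 T [-0.43  0.57  0.58]
```

The knob is blocked both ways: forward at about 92° and backward at about 57°. A ball seems to be stuck in one place. I'll jiggle it within click 2 and never command past that.

```bash
python3 -m crank '[{"claw":1,"dx":0,"dy":0,"dz":0,"ax":0,"ay":0,"az":-1},{"claw":1,"dx":0,"dy":0,"dz":0,"ax":0,"ay":0,"az":-1},{"claw":1,"dx":0,"dy":0,"dz":0,"ax":0,"ay":0,"az":-1},{"claw":1,"dx":0,"dy":0,"dz":0,"ax":0,"ay":0,"az":-1},{"claw":1,"dx":0,"dy":0,"dz":0,"ax":0,"ay":0,"az":-1},{"claw":1,"dx":0,"dy":0,"dz":0,"ax":0,"ay":0,"az":-1},{"claw":1,"dx":0,"dy":0,"dz":0,"ax":0,"ay":0,"az":-1},{"claw":1,"dx":0,"dy":0,"dz":0,"ax":0,"ay":0,"az":-1}]' 50 >/dev/null; python3 t.py; python3 -m crank '[{"claw":1,"dx":0,"dy":0,"dz":0,"ax":0,"ay":0,"az":-1},{"claw":1,"dx":0,"dy":0,"dz":0,"ax":0,"ay":0,"az":0}]' >/dev/null; python3 t.py; python3 -m crank '[{"claw":1,"dx":0,"dy":0,"dz":0,"ax":0,"ay":0,"az":1},{"claw":1,"dx":0,"dy":0,"dz":0,"ax":0,"ay":0,"az":1},{"claw":1,"dx":0,"dy":0,"dz":0,"ax":0,"ay":0,"az":1},{"claw":1,"dx":0,"dy":0,"dz":0,"ax":0,"ay":0,"az":1},{"claw":1,"dx":0,"dy":0,"dz":0,"ax":0,"ay":0,"az":1},{"claw":1,"dx":0,"dy":0,"dz":0,"ax":0,"ay":0,"az":1},{"claw":1,"dx":0,"dy":0,"dz":0,"ax":0,"ay":0,"az":1},{"claw":1,"dx":0,"dy":0,"dz":0,"ax":0,"ay":0,"az":1}]' >/dev/null; python3 t.py;python3 -m crank '[{"claw":1,"dx":0,"dy":0,"dz":0,"ax":0,"ay":0,"az":1},{"claw":1,"dx":0,"dy":0,"dz":0,"ax":0,"ay":0,"az":1},{"claw":1,"dx":0,"dy":0,"dz":0,"ax":0,"ay":0,"az":0}]' >/dev/null; python3 t.py
```

```text
29.92 tcp [ 0.6664 -0.1937  0.1556] toolx [0.143 0.99  0.002] z [-0.     0.002 -1.   ] F [-2.8  3.1  3.9] w 0.0159 j [-0.24  0.61  0.7   1.38 -0.4   1.29  0.33]
head 81.75 grip 59.68348541377054 T [ 0.52  0.85 -1.79]
30.08 tcp [ 0.6667 -0.1928  0.1556] toolx [0.037 0.999 0.003] z [ 0.     0.003 -1.   ] F [-1.3  6.4  2.6] w 0.0177 j [-0.23  0.61  0.68  1.38 -0.38  1.29  0.43]
head 87.86 grip 61.53324161539558 T [ 1.2   0.46 -1.73]
30.75 tcp [ 0.667  -0.1947  0.1557] toolx [0.774 0.633 0.   ] z [ 0.001 -0.001 -1.   ] F [ 0.4 -1.7 -0.1] w 0.0138 j [-0.33  0.67  0.85  1.39 -0.5   1.31 -0.34]
head 39.29 grip 50.905203027650714 T [-0.37 -0.05  1.14]
31.0 tcp [ 0.6673 -0.1944  0.1558] toolx [0.888 0.46  0.   ] z [ 0.001 -0.001 -1.   ] F [ 2.  -1.8  1.4] w 0.0163 j [-0.35  0.68  0.89  1.39 -0.53  1.32 -0.53]
head 27.38 grip 58.1405466634169 T [-0.33 -0.33  1.52]
```

```bash
python3 -m crank '[{"claw":1,"dx":0,"dy":0,"dz":0,"ax":0,"ay":0,"az":-1},{"claw":1,"dx":0,"dy":0,"dz":0,"ax":0,"ay":0,"az":-1},{"claw":1,"dx":0,"dy":0,"dz":0,"ax":0,"ay":0,"az":-1},{"claw":1,"dx":0,"dy":0,"dz":0,"ax":0,"ay":0,"az":-1},{"claw":1,"dx":0,"dy":0,"dz":0,"ax":0,"ay":0,"az":-1},{"claw":1,"dx":0,"dy":0,"dz":0,"ax":0,"ay":0,"az":-1},{"claw":-1,"dx":0,"dy":0,"dz":0,"ax":0,"ay":0,"az":-1},{"claw":-1,"dx":0,"dy":0,"dz":0,"ax":0,"ay":0,"az":0}]' 15 >/dev/null; python3 -m crank '[{"claw":-1,"dx":0,"dy":0,"dz":0,"ax":0,"ay":0,"az":0},{"claw":-1,"dx":0,"dy":0,"dz":-0.5,"ax":0,"ay":0,"az":0},{"claw":-1,"dx":0,"dy":0,"dz":-1,"ax":0,"ay":0,"az":0},{"claw":-1,"dx":0,"dy":0,"dz":-1,"ax":0,"ay":0,"az":0},{"claw":-1,"dx":-0.8,"dy":0,"dz":-1,"ax":0,"ay":0,"az":0},{"claw":-1,"dx":-0.8,"dy":0,"dz":0,"ax":0,"ay":0,"az":0},{"claw":-1,"dx":-0.8,"dy":0,"dz":0,"ax":0,"ay":0,"az":0},{"claw":-1,"dx":-0.8,"dy":0,"dz":0,"ax":0,"ay":0,"az":0}]' >/dev/null; python3 -m crank '[{"claw":-1,"dx":0,"dy":0,"dz":0,"ax":0,"ay":0,"az":0},{"claw":-1,"dx":0,"dy":0,"dz":0,"ax":0,"ay":0,"az":0}]' >/dev/null; python3 t.py; python3 - <<'E'
from h import *
s,c=wrist();cv2.imwrite("pics/w2.png",c["color"][:,:,::-1])
print([proj(c,[.6655,-.195,z]).round() for z in(.084,.134)],"spout",proj(c,[.639,-.165,.084]).round())
i=c["color"].astype(int)
# rectify the plane z=.095 into spout frame: cols y(+downstream) -70..70, rows x from -35 to 110
x=np.array([.663,-.749]);y=np.array([.749,.663]);sp=np.array([.639,-.165])
def cl(p):
    R_,G,B=p
    return "#" if max(p)<45 else "R" if R_>2.2*B and R_>90 and R_>2*G else "o" if R_>B*1.3 and R_>G*1.15 else "y" if R_>B*1.35 else "B" if B>R_*1.35 else "+" if min(p)>150 else "."
for X in range(-34,112,3):
    L=""
    for Y in range(-70,71,2):
        w=sp+x*X/1000+y*Y/1000;u,v=proj(c,[*w,.095]);L+=cl(i[int(round(v)),int(round(u))]) if 0<=u<639.5 and 0<=v<399.5 else " "
    print(f"{X:4d}",L)
E
```

```text
32.5 tcp [ 0.6317 -0.2862  0.2607] toolx [ 0.357  0.934 -0.   ] z [-0. -0. -1.] F [ 0.1 -0.1 -0.2] w 0.0837 j [-0.14  0.57  0.79  1.24 -0.4   1.48  0.24]
head 69.1 grip 0.0 T [-0.05  0.11  0.03]
[array([318., 103.]), array([318.,  98.])] spout [285.  85.]
 -34 ++++++++++++..........................+++++........+++++++++++++++++++ 
 -31 +++++++++++++..................++++++++++++++......+++++++++++++++++++ 
 -28 ++++.+++++++.............++++++++++++++++++++++++++++++++++++++++++.+..
 -25 +++++++++++++.........+++++++++++++++++++++++++++++++++++++++++++++..++
 -22 ++++++..............+++++++++.+.+.+++++++++++..++++++++++++++++++++++++
 -19 ++++++............+++++++++....+.+........++..++.++++++++++++++++++++++
 -16 ++++++..........+++++++.+++.y.yyyyyyyyyy.yy..++++++++++++++++++++++++++
 -13 ++++++........++++++++++++++...............yy.+.+++++++++++++++++++++++
 -10 ++++++......+++++++..++++++.BBBBBBBBBBBBBBB.y++++++++++++++++++++++++++
  -7 +++++++....++++.+++++++++++BBBBBBBBBBBBBBBB..++++++++++++++++++++++++++
  -4 +++++++...+++++++.oo.++++++.BBBBBBBBBBBBBBB.y++++++++++++++++++++++++
[... 2228 characters left out ...]
+...+++
  86 ++..........+++++++++++++ooooooooooo+++++++++++++++++++++++++++....++++
  89 ++.............++++++++++.ooooooooo.++++++++++++++++++++++++++....+++++
  92 ++++.............+++++++++.oooooooo+++++++++++++++++++++++++.......+.+.
  95 ++++..............++++++++++..oo.+++++++++++++++++++++++++.........+.+.
  98 +++++................++++++++++++++++++++++++++++++++++............+++.
 101 ++++++.................++++++++++++++++++++++++++++++..............++.+
 104 ++++++.....................+++++++++++++++++++++..................+++++
 107 ++++++..........+..................................................++++
 110 ++++++++....++.......................................................++
```

```bash
python3 -m crank '[{"claw":-1,"dx":0.6,"dy":-0.68,"dz":0,"ax":0,"ay":0,"az":0},{"claw":-1,"dx":0.6,"dy":-0.68,"dz":0,"ax":0,"ay":0,"az":0},{"claw":-1,"dx":0.6,"dy":-0.68,"dz":0,"ax":0,"ay":0,"az":0},{"claw":-1,"dx":0,"dy":0,"dz":0,"ax":0,"ay":0,"az":0},{"claw":-1,"dx":0,"dy":0,"dz":0,"ax":0,"ay":0,"az":0}]' >/dev/null; python3 t.py; cat > rect.py <<'E'
from h import *
x=np.array([.663,-.749]);y=np.array([.749,.663]);sp=np.array([.639,-.165])
def cl(p):
    R_,G,B=p
    return "#" if max(p)<45 else "R" if R_>2.2*B and R_>90 and R_>2*G else "o" if R_>B*1.25 and R_>G*1.12 else "y" if R_>B*1.3 else "B" if B>R_*1.3 else "+" if min(p)>150 else "."
def show(c,z,X0,X1,Y0,Y1,sx=2,sy=1):
    i=c["color"].astype(int)
    for X in range(X0,X1,sx):
        L=""
        for Y in range(Y0,Y1,sy):
            w=sp+x*X/1000+y*Y/1000;u,v=proj(c,[*w,z]);L+=cl(i[int(round(v)),int(round(u))]) if 0<=u<639.5 and 0<=v<399.5 else " "
        print(f"{X:4d}",L)
def campos(c):
    C=-c["R"].T@c["t"];d=C[:2]-sp;return (d@x).round(4),(d@y).round(4),C[2].round(4)
E
python3 - <<'E'
from rect import *
s,c=wrist();print(campos(c));cv2.imwrite("pics/w3.png",c["color"][:,:,::-1])
show(c,.084,-40,40,-50,40)
E
```

```text
32.97 tcp [ 0.5952 -0.209   0.2608] toolx [0.349 0.937 0.002] z [ 0.001  0.002 -1.   ] F [-0.   0.3 -0.7] w 0.0867 j [-0.33  0.41  0.82  1.44 -0.3   1.42  0.13]
head 69.59 grip 0.0 T [-0.09  0.08  0.01]
(np.float64(-0.0291), np.float64(-0.0008), np.float64(0.4122))
 -40 ++++++++++++++++++++++++++................................+++++++++.......................
 -38 +++++++++++++++++++++++++++..............................++++++++++.......................
 -36 ++++++++++++++++++++++++++++.............................++++++++.........................
 -34 ++++++++++++++++++++++++++++.............................+++++++++........................
 -32 +++++++++++++++++++++++++++++...........................+++++++++.........................
 -30 ++++++++++++++++++++++++++++++............B.BBBBBBBBBBBBBBBB..++..........................
 -28 ++++++++++++++++++++++++++++++........BBBBBBBBBBBBBBBBBBBBBBBBBBBB........................
 -26 +++++++++++++++++++++++++++++++....BBBBBBBBBBBBBBBBBBBBBBBBBBBBBBBBBB.....................
 -24 ++++++++.+++++++++++++++++++++++.BBBBBBBBBBBBBBBBBBBBBBBBBBBB
[... 2305 characters left out ...]
.+++++++++++++++++++++++++++
  26 ++++++++++++++++++++++++++++++++++++++..########################.+++++++++++++++++++++++++
  28 ++++++++++++++++++++++++++++++++.....#############################....++++++++++++++++++++
  30 +++++++++++++++++++++++++++++++..######################################..++++++.++++++++++
  32 +++++++++++++++++++++++++++++.###########################################.....RoRRo.++++++
  34 +++++++++++++++++++++++++++..###########################################oooRRooooRRR.+++++
  36 ++++++++++++++++++++++++++.##########################################ooooooooRoooooRRoo+++
  38 ++++++++++++++++++++++++..########################################ooooooooRooooRRRRRRRoo++
```

Both wrist views place ball 1 low in the bowl, with the bowl centred under the hole to about 2 mm. The other four balls have rolled out against the drum wall (r about 45 mm, originally 40), so they probably bind by friction between vane and wall. I'll retake the knob and press steadily, watching whether it creeps.

```bash
python3 - <<'E'
from h import *
S,R=st();print(R.T@(np.array([.666,-.195,.2607])-S["ee_pos"])/.03)
E
```

```text
33.02 tcp [ 0.5951 -0.2106  0.2608] toolx [0.35  0.937 0.001] z [ 0.     0.001 -1.   ] F [0.6 0.2 0.9] w 0.0871 j [-0.33  0.41  0.82  1.44 -0.3   1.42  0.13]
[1.31500202 2.03085153 0.00550891]
```

```bash
python3 -m crank '[{"claw":-1,"dx":0.44,"dy":0.68,"dz":0,"ax":0,"ay":0,"az":-0.33},{"claw":-1,"dx":0.44,"dy":0.67,"dz":0,"ax":0,"ay":0,"az":0},{"claw":-1,"dx":0.44,"dy":0.67,"dz":0,"ax":0,"ay":0,"az":0},{"claw":-0.5,"dx":0,"dy":0,"dz":0,"ax":0,"ay":0,"az":0},{"claw":-0.3,"dx":0,"dy":0,"dz":0.9,"ax":0,"ay":0,"az":0},{"claw":-0.3,"dx":0,"dy":0,"dz":0.9,"ax":0,"ay":0,"az":0},{"claw":-0.3,"dx":0,"dy":0,"dz":0.9,"ax":0,"ay":0,"az":0},{"claw":-0.3,"dx":0,"dy":0,"dz":0.8,"ax":0,"ay":0,"az":0}]' 40 >/dev/null; python3 -m crank '[{"claw":1,"dx":0,"dy":0,"dz":0,"ax":0,"ay":0,"az":0},{"claw":1,"dx":0,"dy":0,"dz":0,"ax":0,"ay":0,"az":0},{"claw":1,"dx":0,"dy":0,"dz":0,"ax":0,"ay":0,"az":0},{"claw":1,"dx":0,"dy":0,"dz":0,"ax":0,"ay":0,"az":0},{"claw":1,"dx":0,"dy":0,"dz":0,"ax":0,"ay":0,"az":0},{"claw":1,"dx":0,"dy":0,"dz":0,"ax":0,"ay":0,"az":0},{"claw":1,"dx":0,"dy":0,"dz":0,"ax":0,"ay":0,"az":0}]' >/dev/null; python3 t.py
```

```text
34.27 tcp [ 0.6648 -0.1951  0.1562] toolx [0.32  0.947 0.   ] z [ 0. -0. -1.] F [-0.1  0.2  0.2] w 0.0184 j [-0.27  0.62  0.74  1.39 -0.42  1.29  0.17]
head 71.32 grip 0.0 T [-0.13 -0.01  0.  ]
```

```bash
python3 -m crank '[{"claw":1,"dx":0,"dy":0,"dz":0,"ax":0,"ay":0,"az":0},{"claw":1,"dx":0,"dy":0,"dz":0,"ax":0,"ay":0,"az":0},{"claw":1,"dx":0,"dy":0,"dz":0,"ax":0,"ay":0,"az":1},{"claw":1,"dx":0,"dy":0,"dz":0,"ax":0,"ay":0,"az":1},{"claw":1,"dx":0,"dy":0,"dz":0,"ax":0,"ay":0,"az":1},{"claw":1,"dx":0,"dy":0,"dz":0,"ax":0,"ay":0,"az":1},{"claw":1,"dx":0,"dy":0,"dz":0,"ax":0,"ay":0,"az":1},{"claw":1,"dx":0,"dy":0,"dz":0,"ax":0,"ay":0,"az":0.5}]' >/dev/null; python3 t.py;  python3 -m crank '[{"claw":1,"dx":0,"dy":0,"dz":0,"ax":0,"ay":0,"az":0},{"claw":1,"dx":0,"dy":0,"dz":0,"ax":0,"ay":0,"az":0},{"claw":1,"dx":0,"dy":0,"dz":0,"ax":0,"ay":0,"az":0},{"claw":1,"dx":0,"dy":0,"dz":0,"ax":0,"ay":0,"az":0}]' >/dev/null; python3 t.py;  python3 -m crank '[{"claw":1,"dx":0,"dy":0,"dz":0,"ax":0,"ay":0,"az":0.5},{"claw":1,"dx":0,"dy":0,"dz":0,"ax":0,"ay":0,"az":0},{"claw":1,"dx":0,"dy":0,"dz":0,"ax":0,"ay":0,"az":0},{"claw":1,"dx":0,"dy":0,"dz":0,"ax":0,"ay":0,"az":0}]' >/dev/null; python3 t.py;  python3 -m crank '[{"claw":1,"dx":0,"dy":0,"dz":0,"ax":0,"ay":0,"az":0},{"claw":1,"dx":0,"dy":0,"dz":0,"ax":0,"ay":0,"az":0},{"claw":1,"dx":0,"dy":0,"dz":0,"ax":0,"ay":0,"az":0},{"claw":1,"dx":0,"dy":0,"dz":0,"ax":0,"ay":0,"az":0}]' >/dev/null; python3 t.py
```

```text
34.93 tcp [ 0.666  -0.1954  0.1562] toolx [0.787 0.616 0.001] z [ 0.003 -0.002 -1.   ] F [ 7.1 -4.  -2.2] w 0.0139 j [-0.34  0.66  0.86  1.39 -0.5   1.31 -0.36]
head 38.06 grip 41.271454111338244 T [-0.8  -1.37  0.96]
35.27 tcp [ 0.666  -0.1954  0.1562] toolx [0.783 0.621 0.001] z [ 0.003 -0.002 -1.   ] F [ 5.8 -3.3 -2.9] w 0.0141 j [-0.33  0.66  0.86  1.39 -0.5   1.31 -0.36]
head 38.42 grip 40.94673575920922 T [-0.79 -1.3   0.92]
35.6 tcp [ 0.6662 -0.1952  0.1562] toolx [0.815 0.58  0.002] z [ 0.003 -0.002 -1.   ] F [ 7.6 -4.1 -4. ] w 0.0145 j [-0.34  0.67  0.87  1.39 -0.51  1.31 -0.4 ]
head 35.45 grip 42.62494819558924 T [-0.79 -1.5   1.07]
35.93 tcp [ 0.6662 -0.1952  0.1562] toolx [0.815 0.58  0.002] z [ 0.003 -0.002 -1.   ] F [ 7.4 -3.5 -2.6] w 0.0145 j [-0.34  0.67  0.87  1.39 -0.51  1.31 -0.4 ]
head 35.45 grip 42.62409563991241 T [-0.75 -1.46  1.06]
```

No creep, so it is a rigid friction wedge. I'll release the load abruptly so the balls spring off the wall, let them roll, and then advance slowly.

```bash
python3 -m crank '[{"claw":1,"dx":0,"dy":0,"dz":0,"ax":0,"ay":0,"az":1},{"claw":1,"dx":0,"dy":0,"dz":0,"ax":0,"ay":0,"az":-1},{"claw":1,"dx":0,"dy":0,"dz":0,"ax":0,"ay":0,"az":-1},{"claw":1,"dx":0,"dy":0,"dz":0,"ax":0,"ay":0,"az":-1},{"claw":1,"dx":0,"dy":0,"dz":0,"ax":0,"ay":0,"az":-1},{"claw":1,"dx":0,"dy":0,"dz":0,"ax":0,"ay":0,"az":-0.3},{"claw":1,"dx":0,"dy":0,"dz":0,"ax":0,"ay":0,"az":0},{"claw":1,"dx":0,"dy":0,"dz":0,"ax":0,"ay":0,"az":0}]' >/dev/null; python3 t.py;  python3 -m crank '[{"claw":1,"dx":0,"dy":0,"dz":0,"ax":0,"ay":0,"az":0},{"claw":1,"dx":0,"dy":0,"dz":0,"ax":0,"ay":0,"az":0},{"claw":1,"dx":0,"dy":0,"dz":0,"ax":0,"ay":0,"az":0.35},{"claw":1,"dx":0,"dy":0,"dz":0,"ax":0,"ay":0,"az":0.35},{"claw":1,"dx":0,"dy":0,"dz":0,"ax":0,"ay":0,"az":0.35},{"claw":1,"dx":0,"dy":0,"dz":0,"ax":0,"ay":0,"az":0.35},{"claw":1,"dx":0,"dy":0,"dz":0,"ax":0,"ay":0,"az":0.35},{"claw":1,"dx":0,"dy":0,"dz":0,"ax":0,"ay":0,"az":0.35}]' >/dev/null; python3 t.py;  python3 -m crank '[{"claw":1,"dx":0,"dy":0,"dz":0,"ax":0,"ay":0,"az":0.35},{"claw":1,"dx":0,"dy":0,"dz":0,"ax":0,"ay":0,"az":0.35},{"claw":1,"dx":0,"dy":0,"dz":0,"ax":0,"ay":0,"az":0.35}]' >/dev/null; python3 t.py;  python3 -m crank '[{"claw":1,"dx":0,"dy":0,"dz":0,"ax":0,"ay":0,"az":0.35},{"claw":1,"dx":0,"dy":0,"dz":0,"ax":0,"ay":0,"az":0.35}]' >/dev/null; python3 t.py
```

```text
36.6 tcp [ 0.6658 -0.1955  0.1562] toolx [0.571 0.821 0.001] z [ 0.003 -0.001 -1.   ] F [ 7.1 -2.6 -2.5] w 0.0135 j [-0.3   0.64  0.8   1.39 -0.46  1.3  -0.09]
head 55.16 grip 39.71654067747295 T [-0.74 -1.24  0.14]
37.27 tcp [ 0.6659 -0.1955  0.1562] toolx [0.738 0.675 0.001] z [ 0.003 -0.002 -1.   ] F [ 6.4 -2.9 -1.5] w 0.0136 j [-0.33  0.66  0.84  1.39 -0.49  1.31 -0.29]
head 42.45 grip 39.72400075290352 T [-0.79 -1.29  0.1 ]
37.52 tcp [ 0.666  -0.1955  0.1562] toolx [0.807 0.59  0.001] z [ 0.003 -0.002 -1.   ] F [ 6.3 -3.  -1.6] w 0.0143 j [-0.34  0.67  0.87  1.39 -0.51  1.31 -0.39]
head 36.19 grip 40.99756725001498 T [-0.94 -1.25  0.84]
37.68 tcp [ 0.6661 -0.1953  0.1563] toolx [0.848 0.531 0.002] z [ 0.003 -0.002 -1.   ] F [ 6.5 -3.5 -2.5] w 0.0151 j [-0.35  0.67  0.88  1.39 -0.52  1.31 -0.46]
head 32.05 grip 44.95864309270473 T [-0.91 -1.32  1.28]
```

```bash
python3 -m crank '[{"claw":1,"dx":0,"dy":0,"dz":0,"ax":0,"ay":0,"az":-1},{"claw":1,"dx":0,"dy":0,"dz":0,"ax":0,"ay":0,"az":-1},{"claw":1,"dx":0,"dy":0,"dz":0,"ax":0,"ay":0,"az":-0.5},{"claw":1,"dx":0,"dy":0,"dz":0,"ax":0,"ay":0,"az":0},{"claw":1,"dx":0,"dy":0,"dz":0,"ax":0,"ay":0,"az":1},{"claw":1,"dx":0,"dy":0,"dz":0,"ax":0,"ay":0,"az":1},{"claw":1,"dx":0,"dy":0,"dz":0,"ax":0,"ay":0,"az":0.5}]' >/dev/null; python3 t.py | tail -1;  python3 -m crank '[{"claw":1,"dx":0,"dy":0,"dz":0,"ax":0,"ay":0,"az":-1},{"claw":1,"dx":0,"dy":0,"dz":0,"ax":0,"ay":0,"az":-1},{"claw":1,"dx":0,"dy":0,"dz":0,"ax":0,"ay":0,"az":-0.5},{"claw":1,"dx":0,"dy":0,"dz":0,"ax":0,"ay":0,"az":0},{"claw":1,"dx":0,"dy":0,"dz":0,"ax":0,"ay":0,"az":1},{"claw":1,"dx":0,"dy":0,"dz":0,"ax":0,"ay":0,"az":1},{"claw":1,"dx":0,"dy":0,"dz":0,"ax":0,"ay":0,"az":0.5}]' >/dev/null; python3 t.py | tail -1;  python3 -m crank '[{"claw":1,"dx":0,"dy":0,"dz":0,"ax":0,"ay":0,"az":-1},{"claw":1,"dx":0,"dy":0,"dz":0,"ax":0,"ay":0,"az":-1},{"claw":1,"dx":0,"dy":0,"dz":0,"ax":0,"ay":0,"az":-0.5},{"claw":1,"dx":0,"dy":0,"dz":0,"ax":0,"ay":0,"az":0},{"claw":1,"dx":0,"dy":0,"dz":0,"ax":0,"ay":0,"az":1},{"claw":1,"dx":0,"dy":0,"dz":0,"ax":0,"ay":0,"az":1},{"claw":1,"dx":0,"dy":0,"dz":0,"ax":0,"ay":0,"az":0.5},{"claw":1,"dx":0,"dy":0,"dz":0,"ax":0,"ay":0,"az":0}]' >/dev/null; python3 t.py
```

```text
head 31.79 grip 43.28168730073813 T [-0.54 -1.72  1.06]
head 31.77 grip 42.42784802627284 T [-0.9  -1.2   1.05]
39.52 tcp [ 0.6659 -0.1955  0.1562] toolx [0.849 0.528 0.001] z [ 0.003 -0.002 -1.   ] F [ 6.6 -3.5 -2. ] w 0.014 j [-0.35  0.67  0.88  1.39 -0.52  1.31 -0.46]
head 31.9 grip 40.809464118865435 T [-0.9  -1.12  0.81]
```

```bash
python3 -m crank '[{"claw":1,"dx":0,"dy":0,"dz":0,"ax":0,"ay":0,"az":1},{"claw":1,"dx":0,"dy":0,"dz":0,"ax":0,"ay":0,"az":1}]' 60 >/dev/null; python3 t.py | tail -1;  python3 -m crank '[{"claw":1,"dx":0,"dy":0,"dz":0,"ax":0,"ay":0,"az":0},{"claw":1,"dx":0,"dy":0,"dz":0,"ax":0,"ay":0,"az":0},{"claw":1,"dx":0,"dy":0,"dz":0,"ax":0,"ay":0,"az":0}]' >/dev/null; python3 t.py;  python3 -m crank '[{"claw":1,"dx":0,"dy":0,"dz":0,"ax":0,"ay":0,"az":-1},{"claw":1,"dx":0,"dy":0,"dz":0,"ax":0,"ay":0,"az":-1},{"claw":1,"dx":0,"dy":0,"dz":0,"ax":0,"ay":0,"az":-1},{"claw":1,"dx":0,"dy":0,"dz":0,"ax":0,"ay":0,"az":1},{"claw":1,"dx":0,"dy":0,"dz":0,"ax":0,"ay":0,"az":1},{"claw":1,"dx":0,"dy":0,"dz":0,"ax":0,"ay":0,"az":1}]' >/dev/null; python3 t.py
```

```text
head 19.96 grip 66.89902760121186 T [-0.54 -2.35  1.65]
39.93 tcp [ 0.666  -0.1956  0.1562] toolx [0.939 0.343 0.002] z [ 0.003 -0.002 -1.   ] F [ 7.4 -4.1 -2.4] w 0.0136 j [-0.37  0.69  0.92  1.39 -0.55  1.32 -0.65]
head 20.03 grip 59.60673493333161 T [-0.82 -1.38 -0.04]
40.43 tcp [ 0.666  -0.1956  0.1562] toolx [0.941 0.338 0.003] z [ 0.003 -0.001 -1.   ] F [ 8.1 -3.5 -3.2] w 0.0136 j [-0.37  0.69  0.92  1.39 -0.55  1.32 -0.65]
head 19.75 grip 59.57649204879999 T [-0.96 -1.41 -0.06]
```

It broke free: the pads are flat at knob angle 111.5° with no torque. I'll carry on gently to click 2 and then towards click 3.

```bash
python3 -m crank '[{"claw":1,"dx":0,"dy":0,"dz":0,"ax":0,"ay":0,"az":0.4},{"claw":1,"dx":0,"dy":0,"dz":0,"ax":0,"ay":0,"az":0.4},{"claw":1,"dx":0,"dy":0,"dz":0,"ax":0,"ay":0,"az":0.3},{"claw":1,"dx":0,"dy":0,"dz":0,"ax":0,"ay":0,"az":0.2},{"claw":1,"dx":0,"dy":0,"dz":0,"ax":0,"ay":0,"az":0.1},{"claw":1,"dx":0,"dy":0,"dz":0,"ax":0,"ay":0,"az":0}]' >/dev/null; python3 t.py;  python3 - <<'E'
from rect import *
import cv2
i=r.camera("scene");C=i["color"][::1,::1,::-1].astype(int)
for v in range(200,252): print("".join("B" if p[0]>p[2]*1.35 else "R" if p[2]>p[0]*2.5 and p[2]>70 else "o" if p[2]>p[0]*1.2 and p[2]>p[1]*1.1 else "y" if p[2]>p[0]*1.25 else "#" if p.max()<60 else "." for p in C[v,210:275]))
E
```

```text
40.93 tcp [ 0.666  -0.1957  0.1562] toolx [0.98  0.201 0.003] z [ 0.003 -0.002 -1.   ] F [ 7.2 -2.8 -2.7] w 0.0132 j [-0.38  0.7   0.95  1.39 -0.57  1.33 -0.78]
head 11.6 grip 59.57619979977608 T [-0.9  -1.34 -0.05]
########oo####B#####oo###oRRRRo###########.......................
##.##...oo##########yo###RRRRoo##B##.............................
..........#########B#####RRRRRo####..............................
..........##########B#o##RRRRRoy###..............................
....................#####oRRRRo####..............................
....................#####oRRRRo####..............................
.....................#o##oRRRRoo###..............................
.....................#B##oRRRRoo###..............................
......................###oRoooRo####.............................
......................#B#ooo.oRo#####............................
......................###ooo.oRo####oo...........................
......................##oooo.oRoo######..........................
......................###oRooRRoo####B#..........................
.....................#oB#o
[... 1847 characters left out ...]
...............##BBBBBBBBBBBBBBB........
...................#####............####BBBBBBBBBBBBBBBBB........
...................####################BBBBBBBBBBBBBBBBBB........
...................####################BBBBBBBBBBBBBBBBB.........
....................#################..BBBBBBBBBBBBBBBB#.........
.....................#############.....#BBBBBBBBBBBBBB#..........
.....................##########.........#BBBBBBBBBBB.............
.......................######.............#.BBBBB................
.......................####......................................
.................................................................
.......................................#.........................
```

```bash
python3 -m crank '[{"claw":1,"dx":0,"dy":0,"dz":0,"ax":0,"ay":0,"az":0},{"claw":1,"dx":0,"dy":0,"dz":0,"ax":0,"ay":0,"az":0},{"claw":1,"dx":0,"dy":0,"dz":0,"ax":0,"ay":0,"az":0.2},{"claw":1,"dx":0,"dy":0,"dz":0,"ax":0,"ay":0,"az":0.4},{"claw":1,"dx":0,"dy":0,"dz":0,"ax":0,"ay":0,"az":0.5},{"claw":1,"dx":0,"dy":0,"dz":0,"ax":0,"ay":0,"az":0.5},{"claw":1,"dx":0,"dy":0,"dz":0,"ax":0,"ay":0,"az":0.5},{"claw":1,"dx":0,"dy":0,"dz":0,"ax":0,"ay":0,"az":0.5}]' >/dev/null; python3 t.py | tail -1; python3 -m crank '[{"claw":1,"dx":0,"dy":0,"dz":0,"ax":0,"ay":0,"az":0.5},{"claw":1,"dx":0,"dy":0,"dz":0,"ax":0,"ay":0,"az":0.5},{"claw":1,"dx":0,"dy":0,"dz":0,"ax":0,"ay":0,"az":0.5},{"claw":1,"dx":0,"dy":0,"dz":0,"ax":0,"ay":0,"az":0.5},{"claw":1,"dx":0,"dy":0,"dz":0,"ax":0,"ay":0,"az":0.5}]' >/dev/null; python3 t.py
```

```text
head -3.95 grip 71.7225805552765 T [-0.94 -0.68  1.94]
42.07 tcp [ 0.6654 -0.1956  0.1565] toolx [ 0.946 -0.323  0.002] z [ 0.001 -0.003 -1.   ] F [ 2.  -5.9  1.8] w 0.021 j [-0.43  0.76  1.06  1.4  -0.66  1.36 -1.26]
head -18.85 grip 112.9308200450032 T [-1.19  0.09  3.89]
```

```bash
python3 -m crank '[{"claw":1,"dx":0,"dy":0,"dz":0,"ax":0,"ay":0,"az":0},{"claw":1,"dx":0,"dy":0,"dz":0,"ax":0,"ay":0,"az":0}]' >/dev/null; python3 t.py|tail -1; python3 -m crank '[{"claw":1,"dx":0,"dy":0,"dz":0,"ax":0,"ay":0,"az":-1},{"claw":1,"dx":0,"dy":0,"dz":0,"ax":0,"ay":0,"az":-1},{"claw":1,"dx":0,"dy":0,"dz":0,"ax":0,"ay":0,"az":-0.7}]' >/dev/null; python3 t.py; python3 -m crank '[{"claw":1,"dx":0,"dy":0,"dz":0,"ax":0,"ay":0,"az":-1},{"claw":1,"dx":0,"dy":0,"dz":0,"ax":0,"ay":0,"az":-1},{"claw":1,"dx":0,"dy":0,"dz":0,"ax":0,"ay":0,"az":-0.5},{"claw":1,"dx":0,"dy":0,"dz":0,"ax":0,"ay":0,"az":0}]' >/dev/null; python3 t.py
```

```text
head -18.68 grip 109.09140596719226 T [-1.17  0.16  3.73]
42.48 tcp [ 0.6644 -0.196   0.1563] toolx [ 0.999 -0.042 -0.   ] z [-0.    -0.002 -1.   ] F [-4.  -3.2  3.2] w 0.0165 j [-0.41  0.73  1.    1.4  -0.61  1.35 -1.  ]
head -2.42 grip 54.03070196216504 T [-0.64  1.31  0.57]
42.82 tcp [ 0.6638 -0.1962  0.1561] toolx [ 0.977  0.213 -0.001] z [-0.001 -0.001 -1.   ] F [-4.4 -2.   3.3] w 0.0134 j [-0.38  0.7   0.95  1.4  -0.57  1.33 -0.77]
head 12.3 grip 59.33633537963033 T [-0.81  1.3  -0.06]
```

```bash
python3 -m crank '[{"claw":-0.3,"dx":0,"dy":0,"dz":0,"ax":0,"ay":0,"az":0},{"claw":-0.3,"dx":0,"dy":0,"dz":0,"ax":0,"ay":0,"az":0},{"claw":-0.3,"dx":0,"dy":0,"dz":-1,"ax":0,"ay":0,"az":0},{"claw":-0.3,"dx":0,"dy":0,"dz":-1,"ax":0,"ay":0,"az":0},{"claw":-0.3,"dx":-1,"dy":0,"dz":-1,"ax":0,"ay":0,"az":0},{"claw":-0.3,"dx":-1,"dy":0,"dz":-0.5,"ax":0,"ay":0,"az":0},{"claw":-0.3,"dx":-1,"dy":0,"dz":0,"ax":0,"ay":0,"az":0},{"claw":-0.3,"dx":0,"dy":0,"dz":0,"ax":0,"ay":0,"az":0}]'|tail -6; python3 - <<'E'
from rect import *
s,c=wrist();print(campos(c));cv2.imwrite("pics/w4.png",c["color"][:,:,::-1])
show(c,.095,-34,110,-70,70,3,2)
E
```

```text
time: 43.48
ee_pos: [0.5729, -0.2171, 0.2615]
eef_rot: [0.995, 0.103, 0.001, -0.001]
ft_force: [-1.4, 0.8, -0.3]
width: 0.0546
grip_force: 0.0
(np.float64(0.028), np.float64(-0.0238), np.float64(0.4129))
 -34 ++++++++++++++++++++++................+.++.................+++++++++++
 -31 ++++++++++++++++++++++................++++..................++++++++++
 -28 ++++++++++++++++++++++..........+++++++++++..................+++++++++
 -25 +++++++++++++++++++++++....++++++++++++++++++++++...........++++++++++
 -22 ++++++++++++++++......++++++++++++++++++++++++++++++++.......+++++++++
 -19 +++++++++++++++++...+++++++++....+...+++++++++++++++++++.........+++++
 -16 +++++++++++++++++.++++++++++..y.yyy..yyyyyy..+++++++++++++.......+++++
 -13 +++++++++++++++++++++++++++.BBBBBBBBBBBBBBB.y+++++++++++++++.....+++++
 -10 +++++++++++++++++++++++++++.BBBBBBBBBBBBBBB.y+++++++++++++++++....++++
  -7 ++++++++++++++++++++++++++++ooo.BBBBBBBBBBB.y++++++++++++++++++...++++
  -4 +++++++++++++++++++++++++++ooooo..BBBB.ooo..y++++++++++++++++++++.++++
  -1 ++++++++++++++++++++++++++++oooooBBB.oooooooy++++++++++
[... 2051 characters left out ...]
+++++++++++++...
  83 +++++.....+++++++++.++++++++++++++++ooooooooooo+++++++++++++++++++....
  86 +++++......+++++++++++++++++++++++++ooooooooooo++++++++++++++++++.....
  89 +++++........+++++++++++++++++++++++ooooooooooo+++++++++++++++++......
  92 +++++.........+++++++++++++++++++++++ooooooooo++++++++++++++++........
  95 ++...++........++++++++++++++++++++++++oooooo+++++++++++++++..........
  98 +....++++........++++++++++++++++++++++++++++++++++++++++++...........
 101 +++..........+..+++++++++++++++++++++++++++++++++++++++++.............
 104 ++..........+++++++....+++++++++++++++++++++++++++++++................
 107 +++..........+.++++.......++++++++++++++++++++++++....................
```

The wrist view confirms two balls in the bowl, at rectified Y about -10 and +10. The knob is in click 2, and balls 3 to 5 lie against the drum wall. I'll retake the knob for the third click.

```bash
python3 -m crank '[{"claw":-0.3,"dx":1,"dy":0.1,"dz":0,"ax":0,"ay":0,"az":0},{"claw":-0.3,"dx":1,"dy":0.1,"dz":0,"ax":0,"ay":0,"az":0},{"claw":-0.3,"dx":1,"dy":0.1,"dz":0.5,"ax":0,"ay":0,"az":0},{"claw":-0.3,"dx":0.05,"dy":0,"dz":0.8,"ax":0,"ay":0,"az":0},{"claw":-0.3,"dx":0,"dy":0,"dz":0.8,"ax":0,"ay":0,"az":0},{"claw":-0.3,"dx":0,"dy":0,"dz":0.8,"ax":0,"ay":0,"az":0},{"claw":1,"dx":0,"dy":0,"dz":0.6,"ax":0,"ay":0,"az":0},{"claw":1,"dx":0,"dy":0,"dz":0,"ax":0,"ay":0,"az":0}]' 60 >/dev/null; python3 t.py; python3 -m crank '[{"claw":1,"dx":0,"dy":0,"dz":0,"ax":0,"ay":0,"az":0},{"claw":1,"dx":0,"dy":0,"dz":0,"ax":0,"ay":0,"az":0},{"claw":1,"dx":0,"dy":0,"dz":0,"ax":0,"ay":0,"az":0},{"claw":1,"dx":0,"dy":0,"dz":0,"ax":0,"ay":0,"az":0},{"claw":1,"dx":0,"dy":0,"dz":0,"ax":0,"ay":0,"az":0},{"claw":1,"dx":0,"dy":0,"dz":0,"ax":0,"ay":0,"az":0}]' >/dev/null; python3 t.py
```

```text
44.2 tcp [ 0.6702 -0.2014  0.1549] toolx [0.977 0.213 0.002] z [ 0.001  0.002 -1.   ] F [-1.1 -0.6  0.4] w 0.0496 j [-0.36  0.72  0.95  1.37 -0.58  1.34 -0.76]
head 12.29 grip 0.0 T [-0.05  0.16 -0.  ]
44.7 tcp [ 0.6677 -0.1958  0.1545] toolx [ 0.976  0.217 -0.004] z [-0.006  0.012 -1.   ] F [-17.7  21.6  13.8] w 0.0136 j [-0.36  0.72  0.94  1.38 -0.59  1.35 -0.76]
head 12.52 grip 63.21006195313362 T [ 3.99  3.48 -0.06]
```

```bash
python3 -m crank '[{"claw":1,"dx":-0.08,"dy":-0.21,"dz":0,"ax":0,"ay":0,"az":0},{"claw":1,"dx":0,"dy":0,"dz":0,"ax":0,"ay":0,"az":0.5},{"claw":1,"dx":0,"dy":0,"dz":0,"ax":0,"ay":0,"az":1},{"claw":1,"dx":0,"dy":0,"dz":0,"ax":0,"ay":0,"az":1},{"claw":1,"dx":0,"dy":0,"dz":0,"ax":0,"ay":0,"az":0}]' >/dev/null; python3 t.py; python3 -m crank '[{"claw":1,"dx":0,"dy":0,"dz":0,"ax":0,"ay":0,"az":-1},{"claw":1,"dx":0,"dy":0,"dz":0,"ax":0,"ay":0,"az":-1},{"claw":1,"dx":0,"dy":0,"dz":0,"ax":0,"ay":0,"az":-0.5},{"claw":1,"dx":0,"dy":0,"dz":0,"ax":0,"ay":0,"az":0},{"claw":1,"dx":0,"dy":0,"dz":0,"ax":0,"ay":0,"az":1},{"claw":1,"dx":0,"dy":0,"dz":0,"ax":0,"ay":0,"az":1},{"claw":1,"dx":0,"dy":0,"dz":0,"ax":0,"ay":0,"az":0.5},{"claw":1,"dx":0,"dy":0,"dz":0,"ax":0,"ay":0,"az":0}]' >/dev/null; python3 t.py; python3 -m crank '[{"claw":1,"dx":0,"dy":0,"dz":0,"ax":0,"ay":0,"az":-1},{"claw":1,"dx":0,"dy":0,"dz":0,"ax":0,"ay":0,"az":-1},{"claw":1,"dx":0,"dy":0,"dz":0,"ax":0,"ay":0,"az":-0.5},{"claw":1,"dx":0,"dy":0,"dz":0,"ax":0,"ay":0,"az":0},{"claw":1,"dx":0,"dy":0,"dz":0,"ax":0,"ay":0,"az":1},{"claw":1,"dx":0,"dy":0,"dz":0,"ax":0,"ay":0,"az":1},{"claw":1,"dx":0,"dy":0,"dz":0,"ax":0,"ay":0,"az":0.5},{"claw":1,"dx":0,"dy":0,"dz":0,"ax":0,"ay":0,"az":0}]' >/dev/null; python3 t.py
```

```text
45.12 tcp [ 0.6668 -0.1957  0.1547] toolx [ 0.999 -0.051  0.002] z [ 0.002  0.    -1.   ] F [ 6.2  1.9 -1.4] w 0.0147 j [-0.4   0.73  1.01  1.39 -0.62  1.35 -1.  ]
head -2.89 grip 64.7783975864877 T [ 0.27 -1.09  1.44]
45.78 tcp [ 0.6664 -0.1958  0.1547] toolx [ 0.999 -0.049  0.001] z [ 0.001  0.001 -1.   ] F [ 5.6  3.6 -1.2] w 0.014 j [-0.4   0.73  1.01  1.39 -0.62  1.35 -1.  ]
head -2.81 grip 58.98003661308823 T [ 0.4  -0.77  0.4 ]
46.45 tcp [ 0.6663 -0.1959  0.1547] toolx [ 0.999 -0.05   0.001] z [ 0.001  0.001 -1.   ] F [ 5.2  2.9 -1.2] w 0.0135 j [-0.4   0.73  1.01  1.39 -0.62  1.35 -1.  ]
head -2.87 grip 58.997294186970706 T [ 0.48 -0.78  0.06]
```

The taps work. I'll repeat them with a small net advance each time.

```bash
python3 -m crank '[{"claw":1,"dx":0,"dy":0,"dz":0,"ax":0,"ay":0,"az":0.6},{"claw":1,"dx":0,"dy":0,"dz":0,"ax":0,"ay":0,"az":0.6},{"claw":1,"dx":0,"dy":0,"dz":0,"ax":0,"ay":0,"az":0}]' >/dev/null; python3 t.py|tail -1; python3 -m crank '[{"claw":1,"dx":0,"dy":0,"dz":0,"ax":0,"ay":0,"az":-1},{"claw":1,"dx":0,"dy":0,"dz":0,"ax":0,"ay":0,"az":-1},{"claw":1,"dx":0,"dy":0,"dz":0,"ax":0,"ay":0,"az":-0.5},{"claw":1,"dx":0,"dy":0,"dz":0,"ax":0,"ay":0,"az":0},{"claw":1,"dx":0,"dy":0,"dz":0,"ax":0,"ay":0,"az":1},{"claw":1,"dx":0,"dy":0,"dz":0,"ax":0,"ay":0,"az":1},{"claw":1,"dx":0,"dy":0,"dz":0,"ax":0,"ay":0,"az":0.7},{"claw":1,"dx":0,"dy":0,"dz":0,"ax":0,"ay":0,"az":0}]' >/dev/null; python3 t.py|tail -1; python3 -m crank '[{"claw":1,"dx":0,"dy":0,"dz":0,"ax":0,"ay":0,"az":-1},{"claw":1,"dx":0,"dy":0,"dz":0,"ax":0,"ay":0,"az":-1},{"claw":1,"dx":0,"dy":0,"dz":0,"ax":0,"ay":0,"az":-0.5},{"claw":1,"dx":0,"dy":0,"dz":0,"ax":0,"ay":0,"az":0},{"claw":1,"dx":0,"dy":0,"dz":0,"ax":0,"ay":0,"az":1},{"claw":1,"dx":0,"dy":0,"dz":0,"ax":0,"ay":0,"az":1},{"claw":1,"dx":0,"dy":0,"dz":0,"ax":0,"ay":0,"az":0.8},{"claw":1,"dx":0,"dy":0,"dz":0,"ax":0,"ay":0,"az":0}]' >/dev/null; python3 t.py
```

```text
head -10.08 grip 59.001949416925754 T [ 0.49 -0.75  0.07]
head -11.34 grip 59.008197464008745 T [ 0.49 -0.72  0.09]
48.03 tcp [ 0.6663 -0.196   0.1547] toolx [ 0.974 -0.228  0.001] z [ 0.001  0.001 -1.   ] F [ 5.2  3.5 -0.3] w 0.0136 j [-0.42  0.75  1.04  1.39 -0.65  1.36 -1.17]
head -13.18 grip 59.01647646412266 T [ 0.55 -0.72  0.09]
```

```bash
python3 -m crank '[{"claw":1,"dx":0,"dy":0,"dz":0,"ax":0,"ay":0,"az":0.4},{"claw":1,"dx":0,"dy":0,"dz":0,"ax":0,"ay":0,"az":0.4},{"claw":1,"dx":0,"dy":0,"dz":0,"ax":0,"ay":0,"az":0.4},{"claw":1,"dx":0,"dy":0,"dz":0,"ax":0,"ay":0,"az":0.4}]' >/dev/null; python3 t.py|tail -1; python3 -m crank '[{"claw":1,"dx":0,"dy":0,"dz":0,"ax":0,"ay":0,"az":0.4},{"claw":1,"dx":0,"dy":0,"dz":0,"ax":0,"ay":0,"az":0.4},{"claw":1,"dx":0,"dy":0,"dz":0,"ax":0,"ay":0,"az":0.4},{"claw":1,"dx":0,"dy":0,"dz":0,"ax":0,"ay":0,"az":0.4}]' >/dev/null; python3 t.py
```

```text
head -22.55 grip 59.40199256066592 T [ 0.36 -0.82  0.63]
48.7 tcp [ 0.6663 -0.1959  0.1548] toolx [ 0.848 -0.53   0.   ] z [ 0.001  0.001 -1.   ] F [ 4.6  1.6 -0.2] w 0.0165 j [-0.44  0.79  1.11  1.39 -0.7   1.38 -1.46]
head -32.03 grip 71.51145206065848 T [ 0.29 -0.4   2.01]
```

Blocked again at about -22°, so back to tapping around here.

```bash
python3 -m crank '[{"claw":1,"dx":0,"dy":0,"dz":0,"ax":0,"ay":0,"az":-1},{"claw":1,"dx":0,"dy":0,"dz":0,"ax":0,"ay":0,"az":-1},{"claw":1,"dx":0,"dy":0,"dz":0,"ax":0,"ay":0,"az":-1},{"claw":1,"dx":0,"dy":0,"dz":0,"ax":0,"ay":0,"az":0},{"claw":1,"dx":0,"dy":0,"dz":0,"ax":0,"ay":0,"az":1},{"claw":1,"dx":0,"dy":0,"dz":0,"ax":0,"ay":0,"az":1},{"claw":1,"dx":0,"dy":0,"dz":0,"ax":0,"ay":0,"az":0.8},{"claw":1,"dx":0,"dy":0,"dz":0,"ax":0,"ay":0,"az":0}]' >/dev/null; python3 t.py|tail -1; python3 -m crank '[{"claw":1,"dx":0,"dy":0,"dz":0,"ax":0,"ay":0,"az":-1},{"claw":1,"dx":0,"dy":0,"dz":0,"ax":0,"ay":0,"az":-1},{"claw":1,"dx":0,"dy":0,"dz":0,"ax":0,"ay":0,"az":-1},{"claw":1,"dx":0,"dy":0,"dz":0,"ax":0,"ay":0,"az":0},{"claw":1,"dx":0,"dy":0,"dz":0,"ax":0,"ay":0,"az":1},{"claw":1,"dx":0,"dy":0,"dz":0,"ax":0,"ay":0,"az":1},{"claw":1,"dx":0,"dy":0,"dz":0,"ax":0,"ay":0,"az":1},{"claw":1,"dx":0,"dy":0,"dz":0,"ax":0,"ay":0,"az":0}]' >/dev/null; python3 t.py|tail -1; python3 -m crank '[{"claw":1,"dx":0,"dy":0,"dz":0,"ax":0,"ay":0,"az":-1},{"claw":1,"dx":0,"dy":0,"dz":0,"ax":0,"ay":0,"az":-1},{"claw":1,"dx":0,"dy":0,"dz":0,"ax":0,"ay":0,"az":-1},{"claw":1,"dx":0,"dy":0,"dz":0,"ax":0,"ay":0,"az":0},{"claw":1,"dx":0,"dy":0,"dz":0,"ax":0,"ay":0,"az":1},{"claw":1,"dx":0,"dy":0,"dz":0,"ax":0,"ay":0,"az":1},{"claw":1,"dx":0,"dy":0,"dz":0,"ax":0,"ay":0,"az":1},{"claw":1,"dx":0,"dy":0,"dz":0,"ax":0,"ay":0,"az":0}]' >/dev/null; python3 t.py
```

```text
head -30.98 grip 66.51323007739848 T [ 0.93 -0.2   1.6 ]
head -30.92 grip 64.09434604706803 T [ 1.28 -0.14  1.38]
50.7 tcp [ 0.6657 -0.1957  0.1547] toolx [ 0.858 -0.513 -0.001] z [-0.     0.002 -1.   ] F [2.9 5.7 0.4] w 0.0146 j [-0.44  0.79  1.1   1.4  -0.7   1.38 -1.44]
head -30.89 grip 64.60714704524435 T [ 1.34 -0.19  1.36]
```

```bash
python3 -m crank '[{"claw":1,"dx":0,"dy":0,"dz":0,"ax":0,"ay":0,"az":1},{"claw":1,"dx":0,"dy":0,"dz":0,"ax":0,"ay":0,"az":1},{"claw":1,"dx":0,"dy":0,"dz":0,"ax":0,"ay":0,"az":0},{"claw":1,"dx":0,"dy":0,"dz":0,"ax":0,"ay":0,"az":0}]' >/dev/null; python3 t.py|tail -1; python3 -m crank '[{"claw":1,"dx":0,"dy":0,"dz":0,"ax":0,"ay":0,"az":-1},{"claw":1,"dx":0,"dy":0,"dz":0,"ax":0,"ay":0,"az":-1},{"claw":1,"dx":0,"dy":0,"dz":0,"ax":0,"ay":0,"az":-1},{"claw":1,"dx":0,"dy":0,"dz":0,"ax":0,"ay":0,"az":-1},{"claw":1,"dx":0,"dy":0,"dz":0,"ax":0,"ay":0,"az":-1},{"claw":1,"dx":0,"dy":0,"dz":0,"ax":0,"ay":0,"az":0}]' >/dev/null; python3 t.py|tail -1; python3 -m crank '[{"claw":1,"dx":0,"dy":0,"dz":0,"ax":0,"ay":0,"az":1},{"claw":1,"dx":0,"dy":0,"dz":0,"ax":0,"ay":0,"az":1},{"claw":1,"dx":0,"dy":0,"dz":0,"ax":0,"ay":0,"az":1},{"claw":1,"dx":0,"dy":0,"dz":0,"ax":0,"ay":0,"az":0}]' >/dev/null; python3 t.py
```

```text
head -42.57 grip 54.79061221216398 T [2.31 1.29 0.53]
head -12.34 grip 65.00515830065524 T [ 1.37 -0.91 -1.3 ]
51.87 tcp [ 0.6658 -0.196   0.1546] toolx [ 0.857 -0.515 -0.   ] z [ 0.001  0.002 -1.   ] F [ 4.6  5.2 -1. ] w 0.0137 j [-0.44  0.79  1.1   1.4  -0.7   1.38 -1.45]
head -31.02 grip 67.09694029705133 T [ 1.28 -0.73 -0.14]
```

```bash
python3 -m crank '[{"claw":1,"dx":0,"dy":0,"dz":0,"ax":0,"ay":0,"az":0.6},{"claw":1,"dx":0,"dy":0,"dz":0,"ax":0,"ay":0,"az":0.6},{"claw":1,"dx":0,"dy":0,"dz":0,"ax":0,"ay":0,"az":0.6}]' >/dev/null; python3 t.py; python3 -m crank '[{"claw":1,"dx":0,"dy":0,"dz":0,"ax":0,"ay":0,"az":0.5},{"claw":1,"dx":0,"dy":0,"dz":0,"ax":0,"ay":0,"az":0.5},{"claw":1,"dx":0,"dy":0,"dz":0,"ax":0,"ay":0,"az":0},{"claw":1,"dx":0,"dy":0,"dz":0,"ax":0,"ay":0,"az":0}]' >/dev/null; python3 t.py
```

```text
52.12 tcp [ 0.6658 -0.196   0.1546] toolx [ 0.748 -0.664 -0.001] z [ 0.001  0.002 -1.   ] F [ 3.9  5.5 -1.5] w 0.0135 j [-0.46  0.81  1.14  1.4  -0.73  1.39 -1.61]
head -41.61 grip 66.94875469256658 T [ 1.24 -0.81 -0.01]
52.45 tcp [ 0.6658 -0.196   0.1546] toolx [ 0.676 -0.737 -0.001] z [ 0.001  0.002 -1.   ] F [ 5.4  5.2 -1. ] w 0.0133 j [-0.46  0.82  1.16  1.4  -0.75  1.4  -1.71]
head -47.45 grip 67.01423243503086 T [ 1.29 -0.82 -0.02]
```

```bash
python3 -m crank '[{"claw":1,"dx":0,"dy":0,"dz":0,"ax":0,"ay":0,"az":0.17},{"claw":-0.3,"dx":0,"dy":0,"dz":0,"ax":0,"ay":0,"az":0},{"claw":-0.3,"dx":0,"dy":0,"dz":0,"ax":0,"ay":0,"az":0},{"claw":-0.3,"dx":0,"dy":0,"dz":-0.3,"ax":0,"ay":0,"az":0},{"claw":-0.3,"dx":0,"dy":0,"dz":-1,"ax":0,"ay":0,"az":0},{"claw":-0.3,"dx":0,"dy":0,"dz":-1,"ax":0,"ay":0,"az":0},{"claw":-0.3,"dx":-1,"dy":0,"dz":-1,"ax":0,"ay":0,"az":0},{"claw":-0.3,"dx":-1,"dy":0,"dz":-0.5,"ax":0,"ay":0,"az":0}]'|tail -6; python3 -m crank '[{"claw":-0.3,"dx":-1,"dy":0,"dz":0,"ax":0,"ay":0,"az":0},{"claw":-0.3,"dx":-1,"dy":0,"dz":0,"ax":0,"ay":0,"az":0},{"claw":-0.3,"dx":0,"dy":0,"dz":0,"ax":0,"ay":0,"az":0}]' >/dev/null; python3 - <<'E'
from rect import *
s,c=wrist();print(s["time"],campos(c));cv2.imwrite("pics/w5.png",c["color"][:,:,::-1])
show(c,.095,-34,104,-66,66,3,2)
E
```

```text
time: 53.12
ee_pos: [0.625, -0.1562, 0.2723]
eef_rot: [0.91, -0.414, 0.002, 0.001]
ft_force: [-0.1, 0.6, 1.6]
width: 0.0518
grip_force: 0.0
53.3667 (np.float64(-0.0146), np.float64(0.001), np.float64(0.4201))
 -34 ++++++++++++++++++++++++++++++.......++++.........................
 -31 ++++++++++++++++++++++++++++++.......++++.............+++.........
 -28 ++++++++++++++++++++++++++++++.BBBBBBB.++.........................
 -25 +++++++++++++++++++++++++++.BBBBBBBBBBBBBB........................
 -22 +++++++++++++++++++...........++++++++............................
 -19 +++++++++++++++++++.....+++++++++++++++++++++...++++++............
 -16 ++++++++++++++++++++++++++++++B+ooooooo+BB+++++++++++.............
 -13 +++++++++++++++++++++++++.ooooooooooooooBBB++++++++++.............
 -10 +++++++++++++++++++++++++.ooooooooooooooooo+++++++++++............
  -7 +++++++++++++++++++++++++.ooooooo..oooooooo++++++++++++++.........
  -4 +++++++++++++++++++++++++.oooooooBBB.oooooo+++++++++++++++........
  -1 +++++++++++++++++++++++++.ooooooBBBB.oooooo+++++++++++++++++......
   2 ++++++++++++++++++++++
[... 1720 characters left out ...]
oooooooo.+++..#RRRRRRRRRo##.++++++++++++++++++++++++
  77 ++++++++++++oooooooooo++++++.RRRRRRRRRo..+++++++++++++++++++++++++
  80 +++++++++++++oooooooo++++++++oRR++++RRo++++++++++++++++++++++++++.
  83 ++++++++++++++oooooo+++++++++oRR++++RRo+++++++++++++++++++++++++..
  86 +++++++++++++++++++++++++++++oRR++++RRo+++++++++++++++++++++++++..
  89 +++++++++++++++++++++++++++++oRR++++RRo+++++++++++++++++++++++++..
  92 +++++++++++++++++++++++++++++oRR++++RRo+++++++++++++++++++++++++++
  95 +++++++++++++++++++++++++++++oRR++++RRo+++++++++++++++++++++++++++
  98 ++++++++++++++++++++++++++++++RRRRRRRR++++++++++++++++++++++++++++
 101 +++++++++++++++++++++++++++++++++++++++++++++++++++++++++.++++++++
```

Three balls are in the bowl and two remain in the drum. The paddle points straight back with its mark to the rear, which is click 3. Handing in.

```bash
python3 -c 'from bench import r
print(r.close_job())'
```

```text
the job is handed in; nothing more can be done
None
```

The job is handed in at about 53 s: the bowl is upright under the spout with three balls in it, and the knob rests in its third click. The knob jammed during clicks 2 and 3, so I had to rock it back and forth with extra force, including short of click 1, but never past the third click.

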